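# Vent a bench steriliser and crack its stuck lid

## Robot

A 6-joint arm with a two-finger parallel gripper is mounted at the origin on the work surface. World frame = base frame: x ahead of the robot, y to its left, z up, the work surface at z = 0. Lengths are in m, angles in rad, forces in N, time in s.
With the tool pointing down it reaches from about 0.375 to 0.9 m from the base axis. Payload 3.1 kg.
Tool frame: the origin (TCP) lies at the centre of the arm's flange, where the gripper is bolted on; the fingertips stand 182 mm ahead of it and the grasp point (between the pads) lies 164 mm ahead of it; z points along the fingers, y is the line along which they close (so a half turn about z gives the same grasp; the last joint's range is limited). The gripper opens to 87 mm and grips with 3 to 60 N. Pads are 19 mm wide; open, the fingers measure 117 mm over their backs; the gripper's body (75 mm by 190 mm) begins 51 mm behind the grasp point.
Start: joints at [1.159, 0.527, 1.433, -0, 1.181, -0.178], TCP at [0.145, 0.608, 0.405] pointing down, gripper open.
Joint ranges: [-3.08, 3.08], [-0.75, 2.2], [0.22, 2.44], [-1.43, 4.57], [0, 2.65], [-2.85, 2.85]. Speed limits (rad/s): [2.79, 2.79, 3.14, 3.14, 3.14, 3.14].

## Interface

Orientations are given as a 3x3 rotation matrix whose columns are the frame's x, y, z axes.
In Python, from rig import arm, imaging gives the robot as it stands.
- The arm moves only by the tool drive_tool, never from a script. Its argument "rows" is a list of rows, each an object of numbers: "hand": the finger opening in m, from 0 to 0.087; "x", "y", "z": the shift along the tool's x, y, z in m; "wx", "wy", "wz": the turn, a rotation vector about the tool's x, y, z in degrees. A call has 1 to 10 rows; each row shifts and turns the commanded pose from where the row before left it, along the tool's axes as they then stand; what a row does not reach is not made up. A row lasts 1/10 s, in which the tool goes at most 50 mm and 8.59 degrees, less where a joint would pass 70% of its speed; a pose out of reach is approached as far as the arm can. A call is refused whole if a number of a shift passes 0.05 or a number of a turn 8.59, either way. A call with a gripper value outside its range is refused whole. The fingers move at their own pace and stop on an object; "squeeze" is the grip in N (left out, the last holds). Time passes only in rows, so rows that do not move let the fingers close. It gives the time, the measured TCP pose, the force, the opening and the grip force at its end, in the units of the state.
- arm.read_state(): the state, without advancing time (a new reading comes with each control period).
- imaging.camera(name): name is "side" or "top" or "wrist"; returns a dict with "image" (420x560x3 uint8, red, green, blue), "fx", "fy", "cx", "cy" (pixels), "R" (3x3) and "t" (3): a world point X has camera coordinates R X + t; the wrist camera has in their place "hand_eye" (4x4, takes a point from camera to tool coordinates, whose origin is the TCP and whose axes are the flange's). Camera axes: x right, y down, z forward; pixel columns grow to the right and rows downward; lengths in m; the calibration is good to about 2 mm. A picture is of the moment at which its call begins: read the wrist's pose just before it. There is no depth.
- arm.close_job(): hands the job in; it is judged then, once.
The state is a dict: "time": time; "qpos": joint angles; "joint_vel": joint speeds; "joint_torque": joint torques, N m; "eef_pos": TCP position; "tcp_rot": TCP orientation; "force": force on the tool from outside, world axes, zero at the start; "moment": the same for the moment, N m; "grip_width": finger opening in m; "grasp_force": force on a finger pad.
Only numpy, scipy, OpenCV 4.12 (cv2) and the standard library are available. Lean on these libraries where they do the work, as an engineer would, in place of code of your own. Each camera call takes 0.05 s, during which the arm holds its last target. There are 200 camera calls.

## Task

The bench steriliser has finished and its swing bolts are already undone. Bleed off the last pressure: pull the red exhaust lever down through its whole stroke against its spring, keep it fully down for about two seconds, then ease it slowly back up to rest, never letting it snap. Then take the lid by its black front handle, break it free of its sticky gasket without throwing it open, and finish still holding the lid just ajar and steady, with a gap of 3 to 4 cm at its front edge for the steam; do not disturb the bottle, glass or dish beside it.

Things in the scene. Friction and masses are not known exactly. Their poses are not given: they have to be found in the camera images.
- steriliser: portable steel bench steriliser, fixed: drum 220 mm across on a black base, flange 242 mm across with its top 190 mm high. Origin: centre of its underside; z up; its front is its own -x side (to the robot, give or take its yaw). A gauge on the lid stands up to 275 mm. Undone bolts hang from the flange; carrying handles stick out 150 mm to each side, 130 mm high.
- lever_pivot (a point): pivot of the exhaust lever in the brass valve at the steriliser's -y side, at (-30, -180, 160) mm in the steriliser's frame; the pivot axis is parallel to the steriliser's y.
- exhaust_lever (a joint): red-sleeved lever of the spring-return exhaust valve, rad: 0 at rest, 0.8 at the lower stop. At rest it points forward (steriliser's -x) and 0.5 rad up from the pivot; at the stop 0.3 rad below level. A spring returns it: about 2.5 N at the sleeve starts it, 6.5 N holds it at the stop; let go, it snaps back.
- lever_grip (a point): middle of the lever's red sleeve, on its axis, 98 mm from the pivot. The sleeve is round, 18 mm across, about 75 mm long along the lever, free on all sides. In the steriliser's frame this point is at (-116, -180, 207) mm at rest and (-124, -180, 131) mm at the lower stop.
- lid: round steel lid, 242 mm across, 0.9 kg, hinged at the back, with a black handle sticking out forward from its front edge: a level bar 88 mm long, 22 mm wide (along the steriliser's y), 20 mm high, free underneath. Origin: grip point in the middle of the bar, with the lid shut at (-174, 0, 206) mm in the steriliser's frame. Axes as the steriliser's when shut.
- lid_seal (a point): front edge of the lid's underside, where the gasket shows, (-121, 0, 196) mm in the steriliser's frame when shut. Lid hinge axis: parallel to the steriliser's y through its (135, 0, 196) mm. Raising the handle's grip point 31 mm opens the lid 0.1 rad, a 26 mm gap here. 12 to 20 N up at the handle breaks the seal within the first 15 mm; then only 3 to 5 N of weight is left. Let go, the lid falls.
- bottle: white plastic wide-mouth bottle with a screw cap, 74 mm across, 134 mm tall, standing to the left of the steriliser; origin at the centre of its underside. Leave alone.
- glass_cup: small clear glass, 58 mm across, 70 mm tall, standing to the right of the exhaust lever; origin at the centre of its underside. Leave alone.
- dish: clear glass dish, 90 mm across, 16 mm tall, lying in front of the steriliser; origin at the centre of its underside. Leave alone.

How it is judged:
By the outcome, as a careful person would: the job done as asked, in the order asked, and still so for the second after the job is handed in, while the arm keeps its last pose, push and grip.
It also fails if it takes over 54 s, if anything falls off the work surface, if the arm or the gripper's body presses on something with over 40 N, if the wrist force passes 120 N, or if a joint passes its speed limit or range.

## Working session

There is one attempt and no reset: what is moved stays moved. The work goes in short steps, Python scripts to look and compute and a tool call to move; the robot and the scene stay as the last step left them, time stands still between calls to the robot, and variables do not carry over. Pictures are saved under pics/ and viewed, at most 10 in all, crops included, and the job is handed in when it is done.

Besides the shell and the picture viewer there is one more tool, called after "Request:" in YAML: its name, and indented under it one key for each argument. drive_tool: Moves the arm, as the interface text tells. Its arguments: {"type":"object","properties":{"rows":{"type":"array","items":{"type":"object","properties":{"hand":{"type":"number"},"x":{"type":"number"},"y":{"type":"number"},"z":{"type":"number"},"wx":{"type":"number"},"wy":{"type":"number"},"wz":{"type":"number"}}}},"squeeze":{"type":"number"}},"required":["rows"]}

```bash
ls; mkdir -p pics; python3 - <<'E'
from rig import arm, imaging
import cv2,numpy as np
s=arm.read_state()
print({k:np.round(v,3).tolist() for k,v in s.items()})
for n in("side","top"):
    c=imaging.camera(n); cv2.imwrite(f"pics/{n}0.png",c["image"][:,:,::-1]); print(n,c["fx"],c["fy"],c["cx"],c["cy"],np.round(c["R"],3).tolist(),c["t"])
E
```

```text
pics
{'time': 0.0, 'qpos': [1.159, 0.528, 1.434, -0.0, 1.181, -0.179], 'joint_vel': [-0.0, -0.001, 0.001, 0.0, 0.001, 0.0], 'joint_torque': [0.001, -44.005, -17.659, 0.063, 0.058, -0.0], 'eef_pos': [0.145, 0.608, 0.404], 'tcp_rot': [[-0.973, 0.232, -0.001], [0.232, 0.973, -0.002], [0.0, -0.002, -1.0]], 'force': [0.031, -0.412, 0.036], 'moment': [0.059, -0.002, -0.024], 'grasp_force': 0.0, 'grip_width': 0.087}
side 427.63102114596836 427.63102114596836 278.4709681852165 208.72896533152345 [[0.676, -0.737, 0.011], [-0.484, -0.456, -0.747], [0.555, 0.5, -0.665]] [-0.40802814  0.38439646  0.56903358]
top 399.58949796302767 399.58949796302767 276.7022755552714 209.02297609283352 [[-0.029, -1.0, -0.003], [-0.985, 0.029, -0.168], [0.168, -0.002, -0.986]] [0.02295153 0.57398462 0.85506874]
```

View pics/side0.png

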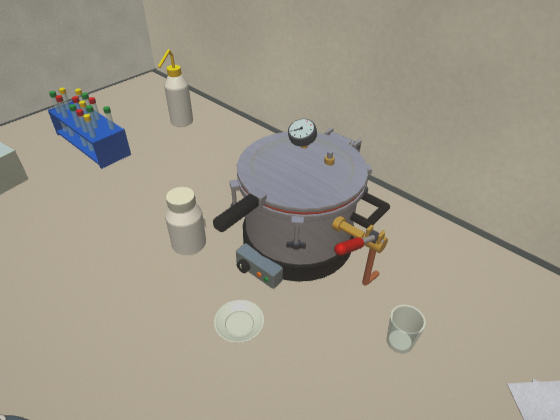

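View pics/top0.png

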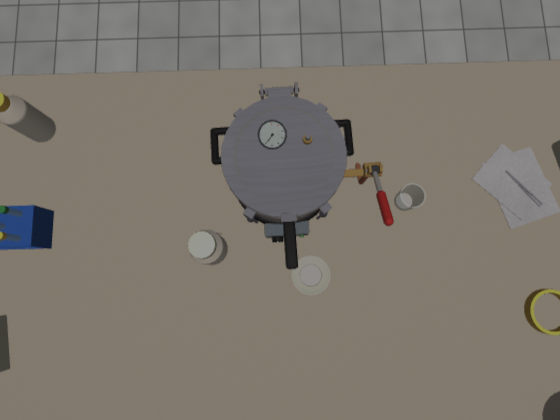

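The side view shows the black lid handle at about (237,212), the red sleeve at (352,245) and the glass at (405,330). In the top view the handle is at (290,245), the sleeve at (385,208), the lid centre at (284,158), the glass at (412,195), the dish at (311,275) and the bottle at (205,246).

```bash
cat >h.py <<'E'
from rig import arm, imaging
import cv2,numpy as np
def load(n):
    c=imaging.camera(n); c["K"]=np.array([[c["fx"],0,c["cx"]],[0,c["fy"],c["cy"]],[0,0,1]]); c["P"]=c["K"]@np.c_[c["R"],c["t"]]; return c
def blob(m,roi):
    z=np.zeros_like(m); x0,y0,x1,y1=roi; z[y0:y1,x0:x1]=m[y0:y1,x0:x1]
    n,l,st,ce=cv2.connectedComponentsWithStats(z); i=1+np.argmax(st[1:,4])
    r=cv2.minAreaRect(np.argwhere(l==i)[:,::-1].astype(np.float32)); return ce[i],st[i],r
def red(im): 
    h=cv2.cvtColor(im,cv2.COLOR_RGB2HSV); return (((h[...,0]<6)|(h[...,0]>174))&(h[...,1]>180)&(h[...,2]>70)).astype(np.uint8)
def dark(im): return (im.max(2)<45).astype(np.uint8)
def tri(a,pa,b,pb):
    X=cv2.triangulatePoints(a["P"],b["P"],np.array(pa,float),np.array(pb,float)); return (X[:3]/X[3]).ravel()
def plane(c,p,z):
    d=c["R"].T@np.linalg.inv(c["K"])@[p[0],p[1],1]; o=-c["R"].T@c["t"]; return o+d*(z-o[2])/d[2]
E
python3 - <<'E'
from h import *
s,t=load("side"),load("top")
rs=blob(red(s["image"]),(325,225,375,265)); rt=blob(red(t["image"]),(370,180,400,235))
hs=blob(dark(s["image"]),(205,190,262,235)); ht=blob(dark(t["image"]),(275,221,305,280))
for n,b in zip(("rs","rt","hs","ht"),(rs,rt,hs,ht)): print(n,b[0].round(1),b[1],np.round(b[2][0],1),np.round(b[2][1],1))
print("grip",tri(s,rs[2][0],t,rt[2][0]),"handle",tri(s,hs[2][0],t,ht[2][0]))
# lid centre
for r in [(284,158)]: print("lid c",plane(t,r,.2),plane(t,(222,158),.2),plane(t,(347,158),.2))
print("glass",plane(t,(403,202),0),plane(s,(400,342),0),"glass rim",plane(t,(413,195),.07),plane(s,(406,319),.07))
print("dish",plane(t,(311,275),.01),"bottle cap",plane(t,(202,244),.134))
E
```

```text
rs [348.1 245.2] [335 238  29  16 262] [348.7 245.6] [10.8 29.4]
rt [384.7 207.9] [377 191  16  34 267] [384.7 207.6] [34.5  8.1]
hs [250.4 207.8] [242 201  16  14  62] [249.8 207.9] [ 4.8 19.8]
ht [290.1 244.3] [283 222  15  47 518] [290.2 244.7] [46.4 11.3]
grip [ 0.54393827 -0.19374957  0.20706648] handle [ 0.48981631 -0.02380085  0.21139131]
lid c [ 0.64746588 -0.01023994  0.2       ] [0.6509906  0.10870716 0.2       ] [ 0.64388793 -0.13098333  0.2       ]
glass [ 0.59087767 -0.2958836   0.        ] [ 0.59300366 -0.29854855  0.        ] glass rim [ 0.59346308 -0.29668075  0.07      ] [ 0.59015926 -0.29550097  0.07      ]
dish [ 0.42520115 -0.06798117  0.01      ] bottle cap [0.49277065 0.15904114 0.134     ]
```

```bash
python3 - <<'E'
from h import *
s,t=load("side"),load("top")
im=s["image"]
hs=blob((im.max(2)<75).astype(np.uint8),(205,190,262,235)); print(hs[1],np.round(hs[2][0],1),hs[2][1])
rt=blob(red(t["image"]),(370,180,400,235))[2];rs=blob((red(im)),(325,225,375,265))[2]
def ends(r):
    b=cv2.boxPoints(r); e=sorted([(b[i]+b[(i+1)%4])/2 for i in range(4)],key=lambda p:-np.linalg.norm(p-np.array(r[0])))[:2]; return sorted(e,key=lambda p:p[1])
ht=blob(dark(t["image"]),(275,221,305,280))[2]
e=[plane(t,p,.206) for p in ends(ht)]; print("handle ends",e); d=e[0]-e[1]; print("yaw handle",np.arctan2(d[1],d[0]))
h=plane(t,ht[0],.208); h3=tri(s,hs[2][0],t,ht[0]); g=tri(s,rs[0],t,rt[0]); print("h",h,h3,"g",g)
a=np.array([-.174,0]);b=np.array([-.116,-.18]); v=b-a; w=(g-h)[:2]
yaw=np.arctan2(w[1],w[0])-np.arctan2(v[1],v[0]); print("yaw",yaw,np.linalg.norm(v),np.linalg.norm(w))
R=np.array([[np.cos(yaw),-np.sin(yaw)],[np.sin(yaw),np.cos(yaw)]]); o=((h+g)[:2]-R@(a+b))/2; print("origin",o)
# overlay
def draw(c,f):
    im=c["image"][:,:,::-1].copy()
    for L,z in(([.121*np.array([np.cos(q),np.sin(q)]) for q in np.linspace(0,6.28,90)],.196),([a+[.044,.011],a+[.044,-.011],a+[-.044,.011],a+[-.044,-.011]],.206),([b],.207)):
        for p in L:
            P=c["P"]@np.r_[R@p+o,z,1]; P=P[:2]/P[2]; cv2.circle(im,tuple(int(x) for x in P.round()),0,(0,255,0),-1)
    return im[90:280,180:440]
cv2.imwrite("pics/ov.png",cv2.resize(np.vstack([draw(s,0),draw(t,0)]),None,fx=1.55,fy=1.55,interpolation=cv2.INTER_NEAREST))
E
```

```text
[213 194  46  38 751] [235.7 212.1] (15.878474235534668, 51.511539459228516)
handle ends [array([ 0.52296801, -0.00618966,  0.206     ]), array([ 0.43810732, -0.00909781,  0.206     ])]
yaw handle 0.03425628490279679
h [ 0.47996882 -0.00761542  0.208     ] [ 0.4828295  -0.00942554  0.19958465] g [ 0.5439681  -0.19372929  0.20745098]
yaw 0.019487398240376486 0.1891137224000416 0.19681025681985231
origin [ 0.65518717 -0.00786395]
```

View pics/ov.png

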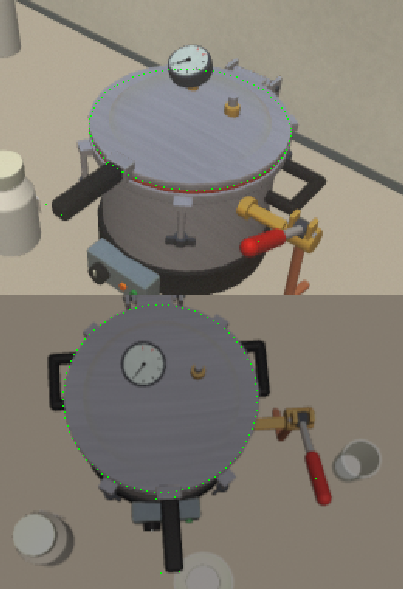

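The overlay's flange circle matches the lid rim to about 2 px in both views. The handle mark is a few pixels off, so I'll refine the yaw from the sleeve and handle ends.

```bash
python3 - <<'E'
from h import *
from scipy.optimize import least_squares
s,t=load("side"),load("top")
def ends(r,ax):
    b=cv2.boxPoints(r); e=sorted([(b[i]+b[(i+1)%4])/2 for i in range(4)],key=lambda p:-np.linalg.norm(p-np.array(r[0])))[:2]; return sorted(e,key=lambda p:p[ax])
rs=blob(red(s["image"]),(325,225,375,265))[2];rt=blob(red(t["image"]),(370,180,400,235))[2]
hs=blob((s["image"].max(2)<75).astype(np.uint8),(205,190,262,235))[2];ht=blob((t["image"].max(2)<60).astype(np.uint8),(275,221,305,280))[2]
es,et=ends(rs,0),ends(rt,1); hes,het=ends(hs,0),ends(ht,1)
print("sleeve tip",tri(s,es[0],t,et[1]),"root",tri(s,es[1],t,et[0]))
print("handle tip",tri(s,hes[0],t,het[1]),"root",tri(s,hes[1],t,het[0]))
# px: fit o,yaw to sleeve/handle centres (weights) and lid rim via ellipse extremes in top (222,158),(347,158)
u=np.array([-np.cos(.5),0,np.sin(.5)]);piv=np.array([-.03,-.18,.16]);gp=piv+.098*u
M=[("g",gp),("gt",gp+.0375*u),("gr",gp-.0375*u),("h",np.array([-.174,0,.206])),("ht",np.array([-.218,0,.206]))]
obs=[(s,rs[0],0),(t,rt[0],0),(s,es[0],1),(t,et[1],1),(s,es[1],2),(t,et[0],2),(s,hs[0],3),(t,ht[0],3),(s,hes[0],4),(t,het[1],4)]
def f(p):
    c,q=np.cos(p[2]),np.sin(p[2]);r=[]
    for cam,px,i in obs:
        m=M[i][1];P=cam["P"]@[c*m[0]-q*m[1]+p[0],q*m[0]+c*m[1]+p[1],m[2],1]; r+=list(P[:2]/P[2]-np.array(px))
    return r
k=least_squares(f,[.655,-.008,.02],loss="soft_l1"); print(k.x,np.round(f(k.x),1).reshape(-1,2).tolist())
E
```

```text
sleeve tip [ 0.50927986 -0.19403208  0.22491689] root [ 0.58128231 -0.19344224  0.18875721]
handle tip [ 0.4386799  -0.01002208  0.19763939] root [ 0.52989088 -0.00920907  0.2020551 ]
[ 0.65499578 -0.0097831   0.02749892] [[-0.3, -0.1], [-0.5, 0.1], [1.8, -1.1], [-0.9, -0.1], [-3.5, 1.2], [0.2, 1.4], [-0.3, -0.7], [3.7, 0.0], [0.6, -1.5], [3.6, 0.2]]
```

Request:
drive_tool:
  rows:
    - {"wz": -5.0,"z": -0.01}
    - {"wz": -5.0,"z": -0.02}
    - {"wz": -4.4,"z": -0.02}
    - {"x": -0.012,"y": -0.04}
    - {"x": -0.012,"y": -0.045}
    - {"x": -0.012,"y": -0.045}
    - {"x": -0.012,"y": -0.045}
    - {"x": -0.012,"y": -0.045}
    - {"x": -0.012,"y": -0.045}
    - {"x": -0.012,"y": -0.045}

```text
validation failed for argument at $.ro...
```

Request:
drive_tool:
  rows:
    - {"x": -0.012,"y": -0.045}
    - {"x": -0.012,"y": -0.045}
    - {"x": -0.012,"y": -0.045}
    - {"x": -0.012,"y": -0.045}
    - {"x": -0.012,"y": -0.045}
    - {"x": -0.012,"y": -0.045}
    - {"x": -0.012,"y": -0.045}
    - {"x": -0.012,"y": -0.045}
    - {"x": -0.012,"y": -0.045}
    - {}

```text
validation failed for argument at $.ro...
```

Request:
drive_tool:
  rows:
    - {"x": 0,"y": 0,"z": -0.01,"wx": 0,"wy": 0,"wz": -5,"hand": 0.087}
    - {"x": 0,"y": 0,"z": -0.02,"wx": 0,"wy": 0,"wz": -5,"hand": 0.087}
    - {"x": 0,"y": 0,"z": -0.02,"wx": 0,"wy": 0,"wz": -4.4,"hand": 0.087}
    - {"x": -0.012,"y": -0.04,"z": 0,"wx": 0,"wy": 0,"wz": 0,"hand": 0.087}
    - {"x": -0.012,"y": -0.045,"z": 0,"wx": 0,"wy": 0,"wz": 0,"hand": 0.087}
    - {"x": -0.012,"y": -0.045,"z": 0,"wx": 0,"wy": 0,"wz": 0,"hand": 0.087}
    - {"x": -0.012,"y": -0.045,"z": 0,"wx": 0,"wy": 0,"wz": 0,"hand": 0.087}
    - {"x": -0.012,"y": -0.045,"z": 0,"wx": 0,"wy": 0,"wz": 0,"hand": 0.087}
    - {"x": -0.012,"y": -0.045,"z": 0,"wx": 0,"wy": 0,"wz": 0,"hand": 0.087}
    - {"x": -0.012,"y": -0.045,"z": 0,"wx": 0,"wy": 0,"wz": 0,"hand": 0.087}

```text
time: 1.4
eef_pos: [0.2341, 0.2978, 0.455]
tcp_rot: [[-1.0, -0.019, 0.001], [-0.019, 1.0, 0.0], [-0.001, 0.0, -1.0]]
force: [0.8, -0.1, 0.9]
grip_width: 0.0872
grasp_force: 0.0
```

Request:
drive_tool:
  rows:
    - {"x": -0.016,"y": -0.049,"z": 0,"wx": 0,"wy": 0,"wz": 0,"hand": 0.087}
    - {"x": -0.016,"y": -0.049,"z": 0,"wx": 0,"wy": 0,"wz": 0,"hand": 0.087}
    - {"x": -0.016,"y": -0.049,"z": 0,"wx": 0,"wy": 0,"wz": 0,"hand": 0.087}
    - {"x": -0.016,"y": -0.049,"z": 0,"wx": 0,"wy": 0,"wz": 0,"hand": 0.087}
    - {"x": -0.016,"y": -0.049,"z": 0,"wx": 0,"wy": 0,"wz": 0,"hand": 0.087}
    - {"x": -0.016,"y": -0.049,"z": 0,"wx": 0,"wy": 0,"wz": 0,"hand": 0.087}
    - {"x": -0.016,"y": -0.049,"z": 0,"wx": 0,"wy": 0,"wz": 0,"hand": 0.087}
    - {"x": -0.016,"y": -0.049,"z": 0,"wx": 0,"wy": 0,"wz": 0,"hand": 0.087}
    - {"x": -0.016,"y": -0.049,"z": 0,"wx": 0,"wy": 0,"wz": 0,"hand": 0.087}
    - {"x": -0.016,"y": -0.049,"z": 0,"wx": 0,"wy": 0,"wz": 0,"hand": 0.087}

```text
time: 2.4
eef_pos: [0.3978, -0.1753, 0.455]
tcp_rot: [[-1.0, -0.016, 0.001], [-0.016, 1.0, -0.0], [-0.001, -0.0, -1.0]]
force: [0.6, 1.2, 0.3]
grip_width: 0.0868
grasp_force: 0.0
```

```bash
cat >>h.py <<'E'
def wrist():
    s=arm.read_state(); c=imaging.camera("wrist"); H=np.array(c["hand_eye"])
    T=np.eye(4);T[:3,:3]=s["tcp_rot"];T[:3,3]=s["eef_pos"]; W=np.linalg.inv(T@H); c["R"],c["t"]=W[:3,:3],W[:3,3]
    c["K"]=np.array([[c["fx"],0,c["cx"]],[0,c["fy"],c["cy"]],[0,0,1]]); c["P"]=c["K"]@W[:3]; return s,c
E
python3 - <<'E'
from h import *
s,c=wrist(); print(s["time"],s["eef_pos"],s["qpos"],np.round(c["hand_eye"],3).tolist(),c["fx"])
cv2.imwrite("pics/w1.png",c["image"][:,:,::-1])
E
```

```text
2.4 [ 0.39777628 -0.17530152  0.45500793] [-6.73404782e-01  1.99211828e-01  1.81889583e+00  3.59436121e-04
  1.12269230e+00 -2.26066454e+00] [[-0.001, -0.961, -0.278, 0.076], [1.0, -0.001, 0.0, 0.0], [-0.001, -0.278, 0.961, 0.02], [0.0, 0.0, 0.0, 1.0]] 324.12707605080914
```

View pics/w1.png

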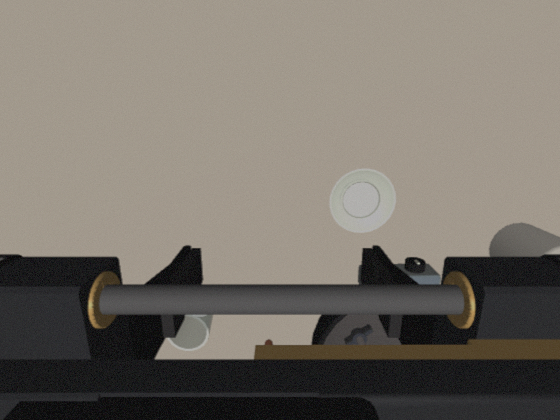

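The wrist view shows the dish at (362,200), the glass at (188,330), and the gripper body wide along the closing line. The lever is hidden. I'll go to a tilted pre-grasp above it.

Request:
drive_tool:
  rows:
    - {"x": 0,"y": 0,"z": 0,"wx": 0,"wy": -5.75,"wz": 0,"hand": 0.087}
    - {"x": 0,"y": 0,"z": 0,"wx": 0,"wy": -5.75,"wz": 0,"hand": 0.087}
    - {"x": -0.024,"y": -0.005,"z": 0.012,"wx": 0,"wy": 0,"wz": 0,"hand": 0.087}
    - {"x": -0.024,"y": -0.005,"z": 0.012,"wx": 0,"wy": 0,"wz": 0,"hand": 0.087}
    - {"x": -0.024,"y": -0.005,"z": 0.012,"wx": 0,"wy": 0,"wz": 0,"hand": 0.087}
    - {"x": -0.022,"y": -0.005,"z": 0.012,"wx": 0,"wy": 0,"wz": 0,"hand": 0.087}
    - {"x": 0,"y": 0,"z": 0,"wx": 0,"wy": 0,"wz": 0,"hand": 0.087}
    - {"x": 0,"y": 0,"z": 0,"wx": 0,"wy": 0,"wz": 0,"hand": 0.087}

```text
time: 3.25
eef_pos: [0.4995, -0.1908, 0.4261]
tcp_rot: [[-0.98, -0.018, 0.198], [-0.018, 1.0, 0.005], [-0.198, 0.001, -0.98]]
force: [-0.1, 1.2, -0.1]
grip_width: 0.087
grasp_force: 0.0
```

```bash
cat >>h.py <<'E'
def to(G,a,yaw=.018):
    "tool-axis shift from current TCP so that grasp point reaches G with tilt a (turn first)"
    s=arm.read_state(); z=np.array([np.sin(a)*np.cos(yaw),np.sin(a)*np.sin(yaw),-np.cos(a)]); y=np.array([-np.sin(yaw),np.cos(yaw),0]); R=np.c_[np.cross(y,z),y,z]
    T=np.array(G)-.164*z; R0=np.array(s["tcp_rot"]); rv=cv2.Rodrigues(R0.T@R)[0].ravel()*57.2958
    print("shift in tool axes after turn",np.round(R.T@(T-s["eef_pos"]),4),"turn",rv.round(2),"grasp pt now",np.round(np.array(s["eef_pos"])+.164*R0[:,2],4))
E
python3 - <<'E'
from h import *
s,c=wrist(); print(s["qpos"],s["force"]); to([.544,-.194,.207],.2)
for n,X in(("g",[.544,-.194,.207]),("tip",[.509,-.194,.225])): P=c["P"]@[*X,1]; print(n,P[:2]/P[2])
cv2.imwrite("pics/w2.png",c["image"][:,:,::-1])
E
```

```text
[-0.6012857   0.35177837  1.68955694  0.14334537  0.94283265 -2.26549158] [-0.11180019  1.20761171 -0.13614999]
shift in tool axes after turn [-0.0005 -0.0041  0.0599] turn [ 0.05 -0.04 -0.01] grasp pt now [ 0.5315 -0.19    0.2655]
g [274.54294072 237.81570371]
tip [274.50099281 202.4069602 ]
```

View pics/w2.png

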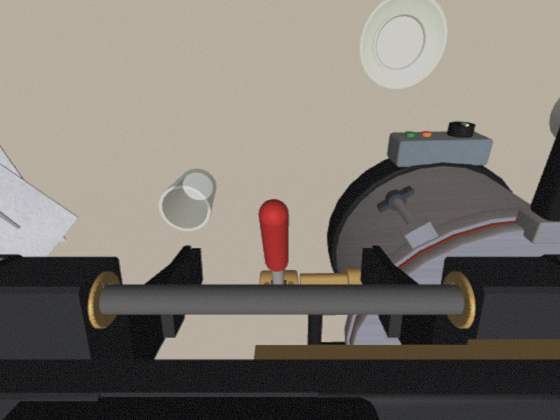

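The sleeve is seen at about (275,236), and the projected estimate is (274.5,237.8), so they agree. Descend and grip.

Request:
drive_tool:
  squeeze: 15
  rows:
    - {"x": 0,"y": -0.004,"z": 0.015,"wx": 0,"wy": 0,"wz": 0,"hand": 0.087}
    - {"x": 0,"y": 0,"z": 0.015,"wx": 0,"wy": 0,"wz": 0,"hand": 0.08}
    - {"x": 0,"y": 0,"z": 0.015,"wx": 0,"wy": 0,"wz": 0,"hand": 0.06}
    - {"x": 0,"y": 0,"z": 0.015,"wx": 0,"wy": 0,"wz": 0,"hand": 0.04}
    - {"x": 0,"y": 0,"z": 0,"wx": 0,"wy": 0,"wz": 0,"hand": 0.025}
    - {"x": 0,"y": 0,"z": 0,"wx": 0,"wy": 0,"wz": 0,"hand": 0.01}
    - {"x": 0,"y": 0,"z": 0,"wx": 0,"wy": 0,"wz": 0,"hand": 0.01}
    - {"x": 0,"y": 0,"z": 0,"wx": 0,"wy": 0,"wz": 0,"hand": 0.01}

```text
time: 4.1
eef_pos: [0.5117, -0.1951, 0.3687]
tcp_rot: [[-0.979, -0.017, 0.201], [-0.017, 1.0, 0.002], [-0.201, -0.001, -0.98]]
force: [0.6, 0.1, -0.5]
grip_width: 0.04
grasp_force: 0.0
```

```bash
python3 - <<'E'
from h import *
s=arm.read_state(); print(s["time"],s["force"],s["grip_width"],s["grasp_force"]); to([.544,-.194,.207],.2)
G=np.array(s["eef_pos"])+.164*np.array(s["tcp_rot"])[:,2]
# path: pivot offset; 16 steps of lever .05 rad, tool tilt from .2 by .025
yaw=.018; prev=None
def T(G0,th,a):
    r=np.hypot(.086,.047); e=.5-th
    d=np.array([-r*np.cos(e)+r*np.cos(.5),r*np.sin(e)-r*np.sin(.5)]) # x,z in lever plane
    g=np.array([0,0])+d; return g-.164*np.array([np.sin(a),-np.cos(a)])
N=16
for k in range(1,N+2):
    a0,a1=.2+.35*(k-1)/N,.2+.35*k/N
    dv=T(G,.8*k/N,a1)-T(G,.8*(k-1)/N,a0)
    # shift applied in which axes? report in axes before turn
    tx=np.array([-np.cos(a0),-np.sin(a0)]);tz=np.array([np.sin(a0),-np.cos(a0)])
    print(k,np.round(1000*np.array([dv@tx,dv@tz]),1), np.round(57.3*(a1-a0),2))
E
```

```text
4.1 [ 0.61075286  0.10810564 -0.45330662] 0.0399721888153611 0.0
shift in tool axes after turn [0.0004 0.0005 0.0009] turn [-0.07  0.13 -0.02] grasp pt now [ 0.5446 -0.1947  0.2081]
1 [6.6 3.9] 1.25
2 [6.5 3.9] 1.25
3 [6.4 4. ] 1.25
4 [6.3 4.1] 1.25
5 [6.2 4.2] 1.25
6 [6.1 4.3] 1.25
7 [6.  4.3] 1.25
8 [5.8 4.4] 1.25
9 [5.7 4.5] 1.25
10 [5.6 4.5] 1.25
11 [5.5 4.6] 1.25
12 [5.3 4.6] 1.25
13 [5.2 4.7] 1.25
14 [5.1 4.7] 1.25
15 [4.9 4.7] 1.25
16 [4.8 4.8] 1.25
17 [4.7 4.8] 1.25
```

Request:
drive_tool:
  rows:
    - {"x": 0,"y": 0,"z": 0,"wx": 0,"wy": 0,"wz": 0,"hand": 0.01}
    - {"x": 0,"y": 0,"z": 0,"wx": 0,"wy": 0,"wz": 0,"hand": 0.01}
    - {"x": 0,"y": 0,"z": 0,"wx": 0,"wy": 0,"wz": 0,"hand": 0.01}
    - {"x": 0,"y": 0,"z": 0,"wx": 0,"wy": 0,"wz": 0,"hand": 0.01}
    - {"x": 0,"y": 0,"z": 0,"wx": 0,"wy": 0,"wz": 0,"hand": 0.01}
    - {"x": 0,"y": 0,"z": 0,"wx": 0,"wy": 0,"wz": 0,"hand": 0.01}

```text
time: 4.7
eef_pos: [0.5117, -0.1947, 0.3677]
tcp_rot: [[-0.98, -0.018, 0.199], [-0.017, 1.0, 0.004], [-0.199, 0.001, -0.98]]
force: [-0.5, 2.8, 2.4]
grip_width: 0.0174
grasp_force: 15.0
```

Request:
drive_tool:
  rows:
    - {"x": 0.0066,"y": 0,"z": 0.0039,"wx": 0,"wy": -1.25,"wz": 0,"hand": 0.01}
    - {"x": 0.0065,"y": 0,"z": 0.0039,"wx": 0,"wy": -1.25,"wz": 0,"hand": 0.01}
    - {"x": 0.0064,"y": 0,"z": 0.004,"wx": 0,"wy": -1.25,"wz": 0,"hand": 0.01}
    - {"x": 0.0063,"y": 0,"z": 0.0041,"wx": 0,"wy": -1.25,"wz": 0,"hand": 0.01}
    - {"x": 0.0062,"y": 0,"z": 0.0042,"wx": 0,"wy": -1.25,"wz": 0,"hand": 0.01}
    - {"x": 0.0061,"y": 0,"z": 0.0043,"wx": 0,"wy": -1.25,"wz": 0,"hand": 0.01}
    - {"x": 0.006,"y": 0,"z": 0.0043,"wx": 0,"wy": -1.25,"wz": 0,"hand": 0.01}
    - {"x": 0.0058,"y": 0,"z": 0.0044,"wx": 0,"wy": -1.25,"wz": 0,"hand": 0.01}

```text
time: 5.5
eef_pos: [0.4727, -0.1955, 0.3226]
tcp_rot: [[-0.93, -0.018, 0.367], [-0.017, 1.0, 0.006], [-0.368, -0.0, -0.93]]
force: [-0.1, 3.5, 4.8]
grip_width: 0.0171
grasp_force: 15.0
```

```bash
python3 - <<'E'
from h import *
r=.098; 
to([.544+r*np.cos(.5)-r*np.cos(.1),-.194,.207+r*np.sin(.1)-r*np.sin(.5)],.375); print(arm.read_state()["force"])
E
```

```text
shift in tool axes after turn [0.0003 0.0005 0.0001] turn [-0.01  0.08  0.02] grasp pt now [ 0.5329 -0.1945  0.1701]
[-0.0513813   3.51577719  4.84464747]
```

Request:
drive_tool:
  rows:
    - {"x": 0.0057,"y": 0,"z": 0.0045,"wx": 0,"wy": -1.25,"wz": 0,"hand": 0.01}
    - {"x": 0.0056,"y": 0,"z": 0.0045,"wx": 0,"wy": -1.25,"wz": 0,"hand": 0.01}
    - {"x": 0.0055,"y": 0,"z": 0.0046,"wx": 0,"wy": -1.25,"wz": 0,"hand": 0.01}
    - {"x": 0.0053,"y": 0,"z": 0.0046,"wx": 0,"wy": -1.25,"wz": 0,"hand": 0.01}
    - {"x": 0.0052,"y": 0,"z": 0.0047,"wx": 0,"wy": -1.25,"wz": 0,"hand": 0.01}
    - {"x": 0.0051,"y": 0,"z": 0.0047,"wx": 0,"wy": -1.25,"wz": 0,"hand": 0.01}
    - {"x": 0.0049,"y": 0,"z": 0.0047,"wx": 0,"wy": -1.25,"wz": 0,"hand": 0.01}
    - {"x": 0.0048,"y": 0,"z": 0.0048,"wx": 0,"wy": -1.25,"wz": 0,"hand": 0.01}

```text
time: 6.3
eef_pos: [0.4849, -0.1892, 0.3058]
tcp_rot: [[-0.888, 0.013, 0.459], [0.003, 1.0, -0.024], [-0.459, -0.02, -0.888]]
force: [-20.6, -16.4, 5.9]
grip_width: 0.0172
grasp_force: 14.4
```

```bash
python3 - <<'E'
from h import *
r=.098; 
to([.544+r*np.cos(.5)-r*np.cos(.3),-.194,.207+r*np.sin(-.3)-r*np.sin(.5)],.55); print(arm.read_state()["force"])
E
```

```text
shift in tool axes after turn [ 0.0476 -0.0058  0.0118] turn [-1.88 -4.18 -1.  ] grasp pt now [ 0.5602 -0.1931  0.1602]
[-20.63339802 -16.44649643   5.87660012]
```

```bash
python3 - <<'E'
from h import *
s=arm.read_state();print(np.round(s["qpos"],3),np.round(s["joint_vel"],3),np.round(s["joint_torque"],1))
c=load("side"); a=c["image"][120:340,180:440,::-1]; _,w=wrist()
cv2.imwrite("pics/p1.png",np.hstack([cv2.resize(a,(390,330)),cv2.resize(w["image"][:,:,::-1],(400,330))]))
s=arm.read_state(); print(s["time"],s["eef_pos"],s["force"])
E
```

```text
[-0.65   0.509  1.927  0.736  0.396 -2.854] [ 0.082  0.028 -0.068  0.131 -0.095  0.001] [ 12.7 -33.5 -12.5   2.6   2.9   0. ]
6.4 [ 0.48557524 -0.18919676  0.3061706 ] [-17.24096084 -14.09139641   5.67232617]
```

View pics/p1.png

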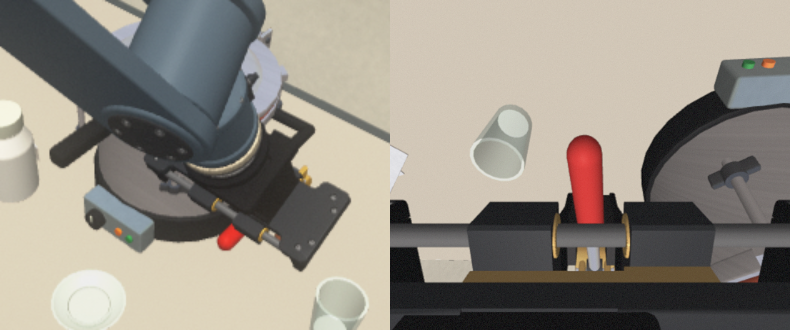

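The wrist view shows the sleeve still between the pads. Joint 6 has reached its limit at -2.85, so the arm stalled with the lever about half down. I'll ease the lever back to rest, then regrasp with the hand half-turned, which gives joint 6 room.

```bash
cat >>h.py <<'E'
def pose(G,a,yaw=.018,flip=0):
    z=np.array([np.sin(a)*np.cos(yaw),np.sin(a)*np.sin(yaw),-np.cos(a)]); y=np.array([-np.sin(yaw),np.cos(yaw),0])*(-1 if flip else 1)
    return np.c_[np.cross(y,z),y,z],np.array(G)-.164*z
def plan(wps,start=None,flip=0,yaw=.018):
    "wps: list of (G,tilt); prints one row per waypoint: shift mm, turn deg in tool axes before the row"
    if start is None:
        s=arm.read_state(); R,p=np.array(s["tcp_rot"]),np.array(s["eef_pos"])
    else: R,p=pose(*start,yaw,flip)
    for G,a in wps:
        R1,p1=pose(G,a,yaw,flip); print(np.round(1000*R.T@(p1-p),1),np.round(57.2958*cv2.Rodrigues(R.T@R1)[0].ravel(),2)); R,p=R1,p1
def lev(th,r=.098,y=-.194): e=.5-th; return np.array([.630-r*np.cos(e),y,.160+r*np.sin(e)])
E
python3 - <<'E'
from h import *
G=lambda th:lev(th,.072)
plan([(G(th),a) for th,a in zip(np.linspace(.5,0,11),np.linspace(.45,.2,11))])
E
```

```text
[-1.7 -6.1 -0.7] [-1.81  1.63 -1.09]
[-5.7 -0.  -3.1] [-0.    1.43 -0.  ]
[-5.8 -0.  -3.1] [-0.    1.43 -0.  ]
[-5.9 -0.  -3.1] [0.   1.43 0.  ]
[-6. -0. -3.] [ 0.    1.43 -0.  ]
[-6.1 -0.  -3. ] [0.   1.43 0.  ]
[-6.1 -0.  -2.9] [ 0.    1.43 -0.  ]
[-6.2 -0.  -2.9] [-0.    1.43 -0.  ]
[-6.3 -0.  -2.8] [0.   1.43 0.  ]
[-6.3 -0.  -2.8] [0.   1.43 0.  ]
[-6.4 -0.  -2.7] [-0.    1.43  0.  ]
```

Request:
drive_tool:
  rows:
    - {"x": -0.0017,"y": -0.003,"z": -0.0007,"wx": -0.9,"wy": 1.6,"wz": -0.5,"hand": 0.01}
    - {"x": -0.0028,"y": 0,"z": -0.0015,"wx": 0,"wy": 0.7,"wz": 0,"hand": 0.01}
    - {"x": -0.0028,"y": 0,"z": -0.0015,"wx": 0,"wy": 0.7,"wz": 0,"hand": 0.01}

```text
time: 6.7
eef_pos: [0.4926, -0.1922, 0.314]
tcp_rot: [[-0.909, -0.003, 0.417], [-0.006, 1.0, -0.006], [-0.417, -0.008, -0.909]]
force: [-6.6, -10.0, 4.9]
grip_width: 0.0175
grasp_force: 14.5
```

```bash
python3 - <<'E'
from h import *
G=lambda th:lev(th,.072); s=arm.read_state(); print(s["time"],s["qpos"],s["force"],s["grip_width"]); to(G(.45),.42)
plan([(G(th),a) for th,a in zip(np.linspace(.4,0,10),np.linspace(.42,.2,10))])
E
```

```text
6.7 [-0.6422181   0.50210349  1.88550512  0.57775697  0.46520142 -2.70077958] [-6.57747307 -9.95125864  4.85594016] 0.017479478862420208
shift in tool axes after turn [ 0.0016 -0.003  -0.    ] turn [-0.78  0.6  -0.58] grasp pt now [ 0.5611 -0.1932  0.1649]
[-0.2 -3.1 -3.2] [-0.78  0.6  -0.58]
[-5.7 -0.  -2.7] [0.  1.4 0. ]
[-5.7 -0.  -2.7] [-0.   1.4 -0. ]
[-5.8 -0.  -2.6] [0.  1.4 0. ]
[-5.8 -0.  -2.6] [ 0.   1.4 -0. ]
[-5.9 -0.  -2.6] [-0.   1.4 -0. ]
[-5.9 -0.  -2.5] [-0.   1.4  0. ]
[-6.  -0.  -2.5] [ 0.   1.4 -0. ]
[-6.  -0.  -2.4] [0.  1.4 0. ]
[-6.1 -0.  -2.4] [-0.   1.4 -0. ]
```

Request:
drive_tool:
  rows:
    - {"x": -0.0002,"y": -0.003,"z": -0.003,"wx": -0.78,"wy": 0.6,"wz": -0.58,"hand": 0.01}
    - {"x": -0.0028,"y": 0,"z": -0.0014,"wx": 0,"wy": 0.7,"wz": 0,"hand": 0.01}
    - {"x": -0.0028,"y": 0,"z": -0.0014,"wx": 0,"wy": 0.7,"wz": 0,"hand": 0.01}
    - {"x": -0.0028,"y": 0,"z": -0.0014,"wx": 0,"wy": 0.7,"wz": 0,"hand": 0.01}
    - {"x": -0.0028,"y": 0,"z": -0.0014,"wx": 0,"wy": 0.7,"wz": 0,"hand": 0.01}
    - {"x": -0.0029,"y": 0,"z": -0.0013,"wx": 0,"wy": 0.7,"wz": 0,"hand": 0.01}
    - {"x": -0.0029,"y": 0,"z": -0.0013,"wx": 0,"wy": 0.7,"wz": 0,"hand": 0.01}
    - {"x": -0.0029,"y": 0,"z": -0.0013,"wx": 0,"wy": 0.7,"wz": 0,"hand": 0.01}
    - {"x": -0.0029,"y": 0,"z": -0.0013,"wx": 0,"wy": 0.7,"wz": 0,"hand": 0.01}

```text
time: 7.6
eef_pos: [0.511, -0.1943, 0.3358]
tcp_rot: [[-0.947, -0.019, 0.321], [-0.018, 1.0, 0.007], [-0.321, 0.001, -0.947]]
force: [4.2, -4.0, 2.1]
grip_width: 0.0168
grasp_force: 15.0
```

Request:
drive_tool:
  rows:
    - {"x": -0.0029,"y": 0,"z": -0.0013,"wx": 0,"wy": 0.7,"wz": 0,"hand": 0.01}
    - {"x": -0.0029,"y": 0,"z": -0.0013,"wx": 0,"wy": 0.7,"wz": 0,"hand": 0.01}
    - {"x": -0.003,"y": 0,"z": -0.0013,"wx": 0,"wy": 0.7,"wz": 0,"hand": 0.01}
    - {"x": -0.003,"y": 0,"z": -0.0013,"wx": 0,"wy": 0.7,"wz": 0,"hand": 0.01}
    - {"x": -0.003,"y": 0,"z": -0.0012,"wx": 0,"wy": 0.7,"wz": 0,"hand": 0.01}
    - {"x": -0.003,"y": 0,"z": -0.0012,"wx": 0,"wy": 0.7,"wz": 0,"hand": 0.01}
    - {"x": -0.003,"y": 0,"z": -0.0012,"wx": 0,"wy": 0.7,"wz": 0,"hand": 0.01}

```text
time: 8.3
eef_pos: [0.5284, -0.194, 0.3497]
tcp_rot: [[-0.971, -0.02, 0.239], [-0.019, 1.0, 0.007], [-0.239, 0.002, -0.971]]
force: [6.1, -6.0, -0.2]
grip_width: 0.0171
grasp_force: 15.0
```

```bash
python3 - <<'E'
from h import *
G=lambda th:lev(th,.072); s=arm.read_state(); print(s["time"],s["qpos"],s["force"],s["grip_width"]); to(G(0),.2)
g=np.array(s["eef_pos"])+.164*np.array(s["tcp_rot"])[:,2]-[.63,0,.16]; print("elev",np.arctan2(g[2],-g[0]),np.hypot(g[0],g[2]))
plan([(G(0),.2)])
E
```

```text
8.3 [-0.58100574  0.48874113  1.71626441  0.20253643  0.74752296 -2.30733267] [ 6.07472345 -5.95733128 -0.15935083] 0.01711362363410715
shift in tool axes after turn [-0.0068 -0.0007 -0.0043] turn [0.13 2.38 0.09] grasp pt now [ 0.5676 -0.1929  0.1904]
elev 0.4536540433046505 0.06941585423948965
[-7.  -0.7 -4. ] [0.13 2.38 0.09]
```

Request:
drive_tool:
  rows:
    - {"x": -0.0012,"y": 0,"z": -0.001,"wx": 0,"wy": 0.4,"wz": 0,"hand": 0.01}
    - {"x": -0.0012,"y": 0,"z": -0.0008,"wx": 0,"wy": 0.4,"wz": 0,"hand": 0.01}
    - {"x": -0.0012,"y": 0,"z": -0.0008,"wx": 0,"wy": 0.4,"wz": 0,"hand": 0.01}
    - {"x": -0.0012,"y": 0,"z": -0.0008,"wx": 0,"wy": 0.4,"wz": 0,"hand": 0.01}

```text
time: 8.7
eef_pos: [0.5328, -0.194, 0.3517]
tcp_rot: [[-0.977, -0.019, 0.212], [-0.018, 1.0, 0.007], [-0.212, 0.003, -0.977]]
force: [13.2, -6.8, -18.4]
grip_width: 0.0172
grasp_force: 15.1
```

```bash
python3 - <<'E'
from h import *
s=arm.read_state(); print(s["force"])
t=load("side"); b=blob(red(t["image"]),(310,215,385,275)); print(b[1],b[2])
s,w=wrist(); cv2.imwrite("pics/p2.png",np.hstack([cv2.resize(t["image"][200:300,300:400,::-1],(390,390)),cv2.resize(w["image"][150:350,180:380,::-1],(390,390))]))
g=np.array(s["eef_pos"])+.164*np.array(s["tcp_rot"])[:,2]-[.63,0,.16]; print("elev",np.arctan2(g[2],-g[0]),np.hypot(g[0],g[2]))
# projected sleeve tip pixel versus elevation
for e in(.3,.4,.45,.5):
    o=[]
    for c in(t,w):
        P=c["P"]@[.63-.142*np.cos(e),-.194,.16+.142*np.sin(e),1]; o.append((P[:2]/P[2]).round(1))
    print(e,o)
rr=blob(red(w["image"]),(200,130,360,330)); print(rr[1],rr[2])
E
```

```text
[ 13.15289899  -6.76729757 -18.38968675]
[335 240  19  14 163] ((343.134033203125, 247.0515594482422), (10.762669563293457, 17.26088523864746), 66.03750610351562)
elev 0.46484368670976517 0.06986918468267914
0.3 [array([328.4, 266.5]), array([281.5, 139.3])]
0.4 [array([331.3, 258.4]), array([281.3, 165.3])]
0.45 [array([333. , 254.2]), array([281.3, 181.3])]
0.5 [array([334.8, 249.9]), array([281.1, 199.4])]
[ 253  201   51   83 2716] ((278.0, 242.0), (50.0, 82.0), 0.0)
```

View pics/p2.png

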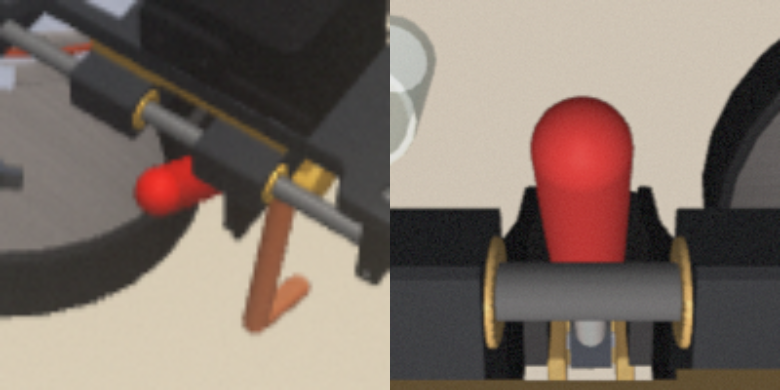

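The side view has the sleeve ball end at column 335, the same as at the start, and the wrist view shows the sleeve between the pads. The lever is against its rest stop. I'll relieve the load, release, back off and half-turn.

Request:
drive_tool:
  rows:
    - {"x": 0.0006,"y": 0.0005,"z": 0.0008,"wx": 0,"wy": 0,"wz": 0,"hand": 0.01}
    - {"x": 0,"y": 0,"z": 0,"wx": 0,"wy": 0,"wz": 0,"hand": 0.087}
    - {"x": 0,"y": 0,"z": 0,"wx": 0,"wy": 0,"wz": 0,"hand": 0.087}
    - {"x": 0,"y": 0,"z": 0,"wx": 0,"wy": 0,"wz": 0,"hand": 0.087}
    - {"x": 0,"y": 0,"z": 0,"wx": 0,"wy": 0,"wz": 0,"hand": 0.087}
    - {"x": 0,"y": 0,"z": -0.02,"wx": 0,"wy": 0,"wz": 0,"hand": 0.087}
    - {"x": 0,"y": 0,"z": -0.03,"wx": 0,"wy": 0,"wz": 0,"hand": 0.087}
    - {"x": 0,"y": 0,"z": -0.03,"wx": 0,"wy": 0,"wz": 8.5,"hand": 0.087}
    - {"x": 0,"y": 0,"z": 0,"wx": 0,"wy": 0,"wz": 8.5,"hand": 0.087}
    - {"x": 0,"y": 0,"z": 0,"wx": 0,"wy": 0,"wz": 8.5,"hand": 0.087}

```text
time: 9.8
eef_pos: [0.5128, -0.1915, 0.4313]
tcp_rot: [[-0.89, 0.407, 0.205], [0.418, 0.908, 0.014], [-0.181, 0.098, -0.979]]
force: [-0.1, -0.0, -0.1]
grip_width: 0.081
grasp_force: 0.0
```

Request:
drive_tool:
  rows:
    - {"x": 0,"y": 0,"z": 0,"wx": 0,"wy": 0,"wz": 8.5,"hand": 0.087}
    - {"x": 0,"y": 0,"z": 0,"wx": 0,"wy": 0,"wz": 8.5,"hand": 0.087}
    - {"x": 0,"y": 0,"z": 0,"wx": 0,"wy": 0,"wz": 8.5,"hand": 0.087}
    - {"x": 0,"y": 0,"z": 0,"wx": 0,"wy": 0,"wz": 8.5,"hand": 0.087}
    - {"x": 0,"y": 0,"z": 0,"wx": 0,"wy": 0,"wz": 8.5,"hand": 0.087}
    - {"x": 0,"y": 0,"z": 0,"wx": 0,"wy": 0,"wz": 8.5,"hand": 0.087}
    - {"x": 0,"y": 0,"z": 0,"wx": 0,"wy": 0,"wz": 8.5,"hand": 0.087}
    - {"x": 0,"y": 0,"z": 0,"wx": 0,"wy": 0,"wz": 8.5,"hand": 0.087}
    - {"x": 0,"y": 0,"z": 0,"wx": 0,"wy": 0,"wz": 8.5,"hand": 0.087}

```text
time: 10.7
eef_pos: [0.5128, -0.1913, 0.4298]
tcp_rot: [[0.188, 0.961, 0.203], [0.981, -0.195, 0.016], [0.054, 0.196, -0.979]]
force: [-0.5, 0.9, -0.3]
grip_width: 0.0866
grasp_force: 0.0
```

Request:
drive_tool:
  rows:
    - {"x": 0,"y": 0,"z": 0,"wx": 0,"wy": 0,"wz": 8.5,"hand": 0.087}
    - {"x": 0,"y": 0,"z": 0,"wx": 0,"wy": 0,"wz": 8.5,"hand": 0.087}
    - {"x": 0,"y": 0,"z": 0,"wx": 0,"wy": 0,"wz": 8.5,"hand": 0.087}
    - {"x": 0,"y": 0,"z": 0,"wx": 0,"wy": 0,"wz": 8.5,"hand": 0.087}
    - {"x": 0,"y": 0,"z": 0,"wx": 0,"wy": 0,"wz": 8.5,"hand": 0.087}
    - {"x": 0,"y": 0,"z": 0,"wx": 0,"wy": 0,"wz": 8.5,"hand": 0.087}
    - {"x": 0,"y": 0,"z": 0,"wx": 0,"wy": 0,"wz": 8.5,"hand": 0.087}
    - {"x": 0,"y": 0,"z": 0,"wx": 0,"wy": 0,"wz": 8.5,"hand": 0.087}
    - {"x": 0,"y": 0,"z": 0,"wx": 0,"wy": 0,"wz": 8.5,"hand": 0.087}

```text
time: 11.6
eef_pos: [0.5128, -0.1914, 0.4298]
tcp_rot: [[0.978, 0.042, 0.203], [0.039, -0.999, 0.016], [0.203, -0.007, -0.979]]
force: [-0.2, -0.4, 0.4]
grip_width: 0.0872
grasp_force: 0.0
```

```bash
python3 - <<'E'
from h import *
s=arm.read_state(); print(s["time"],s["qpos"],s["force"],s["grip_width"])
S,t=load("side"),load("top")
b=blob(red(S["image"]),(310,215,385,275)); b2=blob(red(t["image"]),(370,180,400,235)); print(b[1],b[2],b2[1],b2[2])
G=np.array([.544,-.194,.207]); z=np.array([np.sin(.2),0,-np.cos(.2)])
plan([(G-.06*z,.2),(G,.2)],flip=1)
E
```

```text
11.6 [-0.59037038  0.3646248   1.65586033  0.1535857   0.96494638  0.86172427] [-0.16996855 -0.36316577  0.38986659] 0.08722783828011159Traceback (most recent call last):
  File "<stdin>", line 4, in <module>
  File "h.py", line 7, in blob
    n,l,st,ce=cv2.connectedComponentsWithStats(z); i=1+np.argmax(st[1:,4])
                                                       ~~~~~~~~~^^^^^^^^^^
    return _wrapfunc(a, 'argmax', axis=axis, out=out, **kwds)
    return bound(*args, **kwds)
ValueError: attempt to get argmax of an empty sequence
```

```bash
python3 - <<'E'
from h import *
r=.11; G=lev(0,r); z=np.array([np.sin(.2),0,-np.cos(.2)])
print("approach");plan([(G-.05*z,.2),(G,.2)],flip=1)
print("press");N=18;th=np.linspace(0,.8,N+1);a=np.linspace(.2,.45,N+1)
plan([(lev(q,r),b) for q,b in zip(th[1:],a[1:])],start=(G,.2),flip=1)
E
```

```text
approach
[-23.1   2.2   2.7] [-0.67 -0.27  1.61]
[-0.   0.2 50. ] [0. 0. 0.]
press
[-5.3 -0.   3.8] [-0.   0.8 -0. ]
[-5.2 -0.   3.9] [-0.   0.8  0. ]
[-5.1 -0.   4. ] [ 0.   0.8 -0. ]
[-5.  -0.   4.1] [-0.   0.8  0. ]
[-4.9 -0.   4.2] [-0.   0.8 -0. ]
[-4.7 -0.   4.2] [0.  0.8 0. ]
[-4.6 -0.   4.3] [ 0.   0.8 -0. ]
[-4.5 -0.   4.4] [0.  0.8 0. ]
[-4.3 -0.   4.5] [-0.   0.8 -0. ]
[-4.2 -0.   4.5] [ 0.   0.8 -0. ]
[-4.1 -0.   4.6] [-0.   0.8 -0. ]
[-3.9  0.   4.6] [0.  0.8 0. ]
[-3.8  0.   4.7] [-0.   0.8  0. ]
[-3.6  0.   4.7] [0.  0.8 0. ]
[-3.5  0.   4.8] [-0.   0.8 -0. ]
[-3.3  0.   4.8] [-0.   0.8  0. ]
[-3.2  0.   4.8] [-0.   0.8 -0. ]
[-3.   0.   4.8] [-0.   0.8  0. ]
```

Request:
drive_tool:
  rows:
    - {"x": -0.0115,"y": 0.0011,"z": 0.0013,"wx": -0.67,"wy": -0.27,"wz": 1.61,"hand": 0.087}
    - {"x": -0.0115,"y": 0.0011,"z": 0.0013,"wx": 0,"wy": 0,"wz": 0,"hand": 0.087}
    - {"x": 0,"y": 0,"z": 0.017,"wx": 0,"wy": 0,"wz": 0,"hand": 0.07}
    - {"x": 0,"y": 0,"z": 0.017,"wx": 0,"wy": 0,"wz": 0,"hand": 0.06}
    - {"x": 0,"y": 0,"z": 0.016,"wx": 0,"wy": 0,"wz": 0,"hand": 0.04}
    - {"x": 0,"y": 0,"z": 0,"wx": 0,"wy": 0,"wz": 0,"hand": 0.01}
    - {"x": 0,"y": 0,"z": 0,"wx": 0,"wy": 0,"wz": 0,"hand": 0.01}
    - {"x": 0,"y": 0,"z": 0,"wx": 0,"wy": 0,"wz": 0,"hand": 0.01}
    - {"x": 0,"y": 0,"z": 0,"wx": 0,"wy": 0,"wz": 0,"hand": 0.01}
    - {"x": 0,"y": 0,"z": 0,"wx": 0,"wy": 0,"wz": 0,"hand": 0.01}

```text
time: 12.7
eef_pos: [0.5012, -0.1945, 0.3744]
tcp_rot: [[0.98, 0.018, 0.2], [0.017, -1.0, 0.003], [0.2, 0.001, -0.98]]
force: [0.5, -0.3, -0.5]
grip_width: 0.0309
grasp_force: 0.0
```

```bash
python3 - <<'E'
from h import *
s=arm.read_state(); print(s["time"],s["qpos"],s["force"],s["grip_width"],s["grasp_force"]);plan([(lev(0,.11),.2)],flip=1)
E
```

```text
12.7 [-0.60548444  0.42576419  1.74180732  0.16015228  0.8153906   0.84690637] [ 0.48977114 -0.30275418 -0.48502344] 0.030940922226919864 0.0
[-0.5  0.   0.9] [ 0.06 -0.09 -0.01]
```

Request:
drive_tool:
  squeeze: 20
  rows:
    - {"x": 0,"y": 0,"z": 0,"wx": 0,"wy": 0,"wz": 0,"hand": 0.01}
    - {"x": 0,"y": 0,"z": 0,"wx": 0,"wy": 0,"wz": 0,"hand": 0.01}
    - {"x": 0,"y": 0,"z": 0,"wx": 0,"wy": 0,"wz": 0,"hand": 0.01}
    - {"x": 0,"y": 0,"z": 0,"wx": 0,"wy": 0,"wz": 0,"hand": 0.01}

```text
time: 13.1
eef_pos: [0.5013, -0.1947, 0.374]
tcp_rot: [[0.98, 0.018, 0.2], [0.018, -1.0, 0.003], [0.2, 0.001, -0.98]]
force: [-1.0, -1.4, 1.1]
grip_width: 0.0172
grasp_force: 20.0
```

Request:
drive_tool:
  rows:
    - {"x": -0.0053,"y": 0,"z": 0.0038,"wx": 0,"wy": 0.8,"wz": 0,"hand": 0.01}
    - {"x": -0.0052,"y": 0,"z": 0.0039,"wx": 0,"wy": 0.8,"wz": 0,"hand": 0.01}
    - {"x": -0.0051,"y": 0,"z": 0.004,"wx": 0,"wy": 0.8,"wz": 0,"hand": 0.01}
    - {"x": -0.005,"y": 0,"z": 0.0041,"wx": 0,"wy": 0.8,"wz": 0,"hand": 0.01}
    - {"x": -0.0049,"y": 0,"z": 0.0042,"wx": 0,"wy": 0.8,"wz": 0,"hand": 0.01}
    - {"x": -0.0047,"y": 0,"z": 0.0042,"wx": 0,"wy": 0.8,"wz": 0,"hand": 0.01}
    - {"x": -0.0046,"y": 0,"z": 0.0043,"wx": 0,"wy": 0.8,"wz": 0,"hand": 0.01}
    - {"x": -0.0045,"y": 0,"z": 0.0044,"wx": 0,"wy": 0.8,"wz": 0,"hand": 0.01}
    - {"x": -0.0043,"y": 0,"z": 0.0045,"wx": 0,"wy": 0.8,"wz": 0,"hand": 0.01}

```text
time: 14.0
eef_pos: [0.4684, -0.1955, 0.327]
tcp_rot: [[0.947, 0.017, 0.322], [0.017, -1.0, 0.004], [0.322, 0.002, -0.947]]
force: [-3.4, -1.0, 5.1]
grip_width: 0.0175
grasp_force: 20.0
```

```bash
python3 - <<'E'
from h import *
s=arm.read_state(); print(s["time"],s["qpos"],s["force"],s["grip_width"],s["grasp_force"]);plan([(lev(.4,.11),.325)],flip=1)
E
```

```text
14.0 [-0.66640834  0.46026256  1.89420459  0.38874655  0.56237946  0.5798595 ] [-3.41871629 -0.96022345  5.09712746] 0.017493122150224753 19.965157450642437
[-0.4 -0.5  0.5] [ 0.12 -0.17 -0.01]
```

Request:
drive_tool:
  rows:
    - {"x": -0.0042,"y": 0,"z": 0.0045,"wx": 0,"wy": 0.8,"wz": 0,"hand": 0.01}
    - {"x": -0.0041,"y": 0,"z": 0.0046,"wx": 0,"wy": 0.8,"wz": 0,"hand": 0.01}
    - {"x": -0.0039,"y": 0,"z": 0.0046,"wx": 0,"wy": 0.8,"wz": 0,"hand": 0.01}
    - {"x": -0.0038,"y": 0,"z": 0.0047,"wx": 0,"wy": 0.8,"wz": 0,"hand": 0.01}
    - {"x": -0.0036,"y": 0,"z": 0.0047,"wx": 0,"wy": 0.8,"wz": 0,"hand": 0.01}

```text
time: 14.5
eef_pos: [0.458, -0.1956, 0.2985]
tcp_rot: [[0.922, 0.017, 0.387], [0.016, -1.0, 0.005], [0.387, 0.002, -0.922]]
force: [-3.0, -1.4, 5.7]
grip_width: 0.0172
grasp_force: 20.0
```

```bash
python3 - <<'E'
from h import *
s=arm.read_state(); print(s["time"],s["qpos"],s["force"],s["grip_width"]);plan([(lev(.8*14/18,.11),.2+.25*14/18)],flip=1)
E
```

```text
14.5 [-0.69264108  0.50486484  1.95934059  0.62443092  0.44337222  0.32356573] [-3.02063989 -1.42919379  5.73136506] 0.01720511810504207
[-0.3 -0.5  0.4] [ 0.13 -0.18 -0.01]
```

Good tracking. Finish the stroke with about 1.5 mm of overtravel to be sure of the stop.

Request:
drive_tool:
  rows:
    - {"x": -0.0035,"y": 0,"z": 0.0048,"wx": 0,"wy": 0.8,"wz": 0,"hand": 0.01}
    - {"x": -0.0033,"y": 0,"z": 0.0048,"wx": 0,"wy": 0.8,"wz": 0,"hand": 0.01}
    - {"x": -0.0032,"y": 0,"z": 0.0048,"wx": 0,"wy": 0.8,"wz": 0,"hand": 0.01}
    - {"x": -0.003,"y": 0,"z": 0.0048,"wx": 0,"wy": 0.8,"wz": 0,"hand": 0.01}
    - {"x": -0.0005,"y": 0,"z": 0.0014,"wx": 0,"wy": 0,"wz": 0,"hand": 0.01}
    - {"x": 0,"y": 0,"z": 0,"wx": 0,"wy": 0,"wz": 0,"hand": 0.01}

```text
time: 15.1
eef_pos: [0.4542, -0.1956, 0.2741]
tcp_rot: [[0.899, 0.016, 0.437], [0.015, -1.0, 0.006], [0.437, 0.001, -0.899]]
force: [-3.0, -1.3, 6.3]
grip_width: 0.0171
grasp_force: 20.0
```

```bash
python3 - <<'E'
from h import *
s=arm.read_state(); print(s["time"],s["qpos"],s["force"],s["grip_width"]);plan([(lev(.8,.11),.45)],flip=1)
g=np.array(s["eef_pos"])+.164*np.array(s["tcp_rot"])[:,2]-[.63,0,.16]; print("elev",np.arctan2(g[2],-g[0]),np.hypot(g[0],g[2]))
E
```

```text
15.1 [-0.70766244  0.55426375  1.99925687  0.90710974  0.37523717  0.0267896 ] [-2.97628586 -1.33650884  6.29074356] 0.01706835162482212
[-0.1 -0.4 -1.2] [ 0.11 -0.14 -0.05]
elev -0.3102611824793804 0.1093381635190831
```

Request:
drive_tool:
  rows:
    - {"x": -0.0003,"y": 0,"z": 0.0015,"wx": 0,"wy": 0,"wz": 0,"hand": 0.01}
    - {"x": -0.0003,"y": 0,"z": 0.0015,"wx": 0,"wy": 0,"wz": 0,"hand": 0.01}
    - {"x": 0,"y": 0,"z": 0,"wx": 0,"wy": 0,"wz": 0,"hand": 0.01}

```text
time: 15.4
eef_pos: [0.4545, -0.1954, 0.2726]
tcp_rot: [[0.899, 0.016, 0.439], [0.016, -1.0, 0.005], [0.439, 0.003, -0.899]]
force: [-10.3, -0.9, 18.0]
grip_width: 0.0173
grasp_force: 20.1
```

On the stop (force has risen to 18 N). Hold.

Request:
drive_tool:
  rows:
    - {"x": 0,"y": 0,"z": 0,"wx": 0,"wy": 0,"wz": 0,"hand": 0.01}
    - {"x": 0,"y": 0,"z": 0,"wx": 0,"wy": 0,"wz": 0,"hand": 0.01}
    - {"x": 0,"y": 0,"z": 0,"wx": 0,"wy": 0,"wz": 0,"hand": 0.01}
    - {"x": 0,"y": 0,"z": 0,"wx": 0,"wy": 0,"wz": 0,"hand": 0.01}
    - {"x": 0,"y": 0,"z": 0,"wx": 0,"wy": 0,"wz": 0,"hand": 0.01}
    - {"x": 0,"y": 0,"z": 0,"wx": 0,"wy": 0,"wz": 0,"hand": 0.01}
    - {"x": 0,"y": 0,"z": 0,"wx": 0,"wy": 0,"wz": 0,"hand": 0.01}
    - {"x": 0,"y": 0,"z": 0,"wx": 0,"wy": 0,"wz": 0,"hand": 0.01}
    - {"x": 0,"y": 0,"z": 0,"wx": 0,"wy": 0,"wz": 0,"hand": 0.01}
    - {"x": 0,"y": 0,"z": 0,"wx": 0,"wy": 0,"wz": 0,"hand": 0.01}

```text
time: 16.4
eef_pos: [0.4544, -0.1955, 0.2726]
tcp_rot: [[0.899, 0.016, 0.439], [0.016, -1.0, 0.005], [0.439, 0.003, -0.899]]
force: [-11.1, -0.4, 18.0]
grip_width: 0.0174
grasp_force: 20.1
```

Request:
drive_tool:
  rows:
    - {"x": 0,"y": 0,"z": 0,"wx": 0,"wy": 0,"wz": 0,"hand": 0.01}
    - {"x": 0,"y": 0,"z": 0,"wx": 0,"wy": 0,"wz": 0,"hand": 0.01}
    - {"x": 0,"y": 0,"z": 0,"wx": 0,"wy": 0,"wz": 0,"hand": 0.01}
    - {"x": 0,"y": 0,"z": 0,"wx": 0,"wy": 0,"wz": 0,"hand": 0.01}
    - {"x": 0,"y": 0,"z": 0,"wx": 0,"wy": 0,"wz": 0,"hand": 0.01}
    - {"x": 0,"y": 0,"z": 0,"wx": 0,"wy": 0,"wz": 0,"hand": 0.01}
    - {"x": 0,"y": 0,"z": 0,"wx": 0,"wy": 0,"wz": 0,"hand": 0.01}
    - {"x": 0,"y": 0,"z": 0,"wx": 0,"wy": 0,"wz": 0,"hand": 0.01}
    - {"x": 0,"y": 0,"z": 0,"wx": 0,"wy": 0,"wz": 0,"hand": 0.01}

```text
time: 17.3
eef_pos: [0.4544, -0.1955, 0.2727]
tcp_rot: [[0.899, 0.016, 0.439], [0.016, -1.0, 0.005], [0.439, 0.003, -0.899]]
force: [-10.1, -1.0, 17.7]
grip_width: 0.0169
grasp_force: 20.1
```

```bash
python3 - <<'E'
from h import *
s=arm.read_state(); print(s["time"],s["force"],s["grip_width"])
g=np.array(s["eef_pos"])+.164*np.array(s["tcp_rot"])[:,2]-[.63,0,.16]; print("elev",np.arctan2(g[2],-g[0]),np.hypot(g[0],g[2]))
N=32;r=.11; plan([(lev(.8,r),.45)],flip=1); print()
plan([(lev(q,r),b) for q,b in zip(np.linspace(.8,0,N+1)[1:],np.linspace(.45,.2,N+1)[1:])],start=(lev(.8,r),.45),flip=1)
E
```

```text
17.3 [-10.05800027  -0.97044687  17.6775466 ] 0.016942929000460547
elev -0.32328586913073853 0.109271407414595
[ 0.3 -0.2 -2.6] [ 0.18 -0.24 -0.01]

[ 1.7 -0.  -2.7] [ 0.   -0.45 -0.  ]
[ 1.8 -0.  -2.7] [ 0.   -0.45  0.  ]
[ 1.8 -0.  -2.7] [-0.   -0.45 -0.  ]
[ 1.9 -0.  -2.7] [ 0.   -0.45  0.  ]
[ 1.9 -0.  -2.7] [-0.   -0.45 -0.  ]
[ 2.  -0.  -2.7] [ 0.   -0.45 -0.  ]
[ 2.  -0.  -2.6] [-0.   -0.45  0.  ]
[ 2.  -0.  -2.6] [-0.   -0.45  0.  ]
[ 2.1 -0.  -2.6] [ 0.   -0.45 -0.  ]
[ 2.1 -0.  -2.6] [-0.   -0.45  0.  ]
[ 2.2 -0.  -2.6] [ 0.   -0.45 -0.  ]
[ 2.2 -0.  -2.6] [-0.   -0.45 -0.  ]
[ 2.3  0.  -2.6] [ 0.   -0.45  0.  ]
[ 2.3  0.  -2.5] [-0.   -0.45 -0.  ]
[ 2.4  0.  -2.5] [ 0.   -0.45 -0.  ]
[ 2.4  0.  -2.5] [-0.   -0.45 -0.  ]
[ 2.4  0.  -2.5] [ 0.   -0.45 -0.  ]
[ 2.5  0.  -2.5] [ 0.   -0.45  0.  ]
[ 2.5  0.  -2.4] [-0.   -0.45  0.  ]
[ 2.6  0.  -2.4] [ 0.   -0.45 -0.  ]
[ 2.6  0.  -2.4] [ 0.   -0.45 -0.  ]
[ 2.7  0.  -2.4] [-0.   -0.45  0.  ]
[ 2.7  0.  -2.4] [-0.   -0.45 -0.  ]
[ 2.7  0.  -2.3] [-0.   -0.45  0.  ]
[ 2.8  0.  -2.3] [ 0.   -0.45 -0.  ]
[ 2.8  0.  -2.3] [ 0.   -0.45  0.  ]
[ 2.9  0.  -2.2] [ 0.   -0.45  0.  ]
[ 2.9  0.  -2.2] [-0.   -0.45  0.  ]
[ 2.9  0.  -2.2] [-0.   -0.45 -0.  ]
[ 3.   0.  -2.2] [ 0.   -0.45  0.  ]
[ 3.   0.  -2.1] [-0.   -0.45 -0.  ]
[ 3.   0.  -2.1] [ 0.   -0.45 -0.  ]
```

Request:
drive_tool:
  rows:
    - {"x": 0.0002,"y": 0,"z": -0.0015,"wx": 0,"wy": -0.1,"wz": 0,"hand": 0.01}
    - {"x": 0.001,"y": 0,"z": -0.002,"wx": 0,"wy": -0.3,"wz": 0,"hand": 0.01}
    - {"x": 0.0018,"y": 0,"z": -0.0027,"wx": 0,"wy": -0.45,"wz": 0,"hand": 0.01}
    - {"x": 0.0018,"y": 0,"z": -0.0027,"wx": 0,"wy": -0.45,"wz": 0,"hand": 0.01}
    - {"x": 0.0019,"y": 0,"z": -0.0027,"wx": 0,"wy": -0.45,"wz": 0,"hand": 0.01}
    - {"x": 0.0019,"y": 0,"z": -0.0027,"wx": 0,"wy": -0.45,"wz": 0,"hand": 0.01}
    - {"x": 0.002,"y": 0,"z": -0.0027,"wx": 0,"wy": -0.45,"wz": 0,"hand": 0.01}
    - {"x": 0.002,"y": 0,"z": -0.0026,"wx": 0,"wy": -0.45,"wz": 0,"hand": 0.01}
    - {"x": 0.002,"y": 0,"z": -0.0026,"wx": 0,"wy": -0.45,"wz": 0,"hand": 0.01}
    - {"x": 0.0021,"y": 0,"z": -0.0026,"wx": 0,"wy": -0.45,"wz": 0,"hand": 0.01}

```text
time: 18.3
eef_pos: [0.4603, -0.1956, 0.3008]
tcp_rot: [[0.927, 0.017, 0.374], [0.017, -1.0, 0.005], [0.374, 0.002, -0.928]]
force: [-1.3, -2.1, 2.5]
grip_width: 0.0175
grasp_force: 19.9
```

Request:
drive_tool:
  rows:
    - {"x": 0.0021,"y": 0,"z": -0.0026,"wx": 0,"wy": -0.45,"wz": 0,"hand": 0.01}
    - {"x": 0.0022,"y": 0,"z": -0.0026,"wx": 0,"wy": -0.45,"wz": 0,"hand": 0.01}
    - {"x": 0.0022,"y": 0,"z": -0.0026,"wx": 0,"wy": -0.45,"wz": 0,"hand": 0.01}
    - {"x": 0.0023,"y": 0,"z": -0.0026,"wx": 0,"wy": -0.45,"wz": 0,"hand": 0.01}
    - {"x": 0.0023,"y": 0,"z": -0.0025,"wx": 0,"wy": -0.45,"wz": 0,"hand": 0.01}
    - {"x": 0.0024,"y": 0,"z": -0.0025,"wx": 0,"wy": -0.45,"wz": 0,"hand": 0.01}
    - {"x": 0.0024,"y": 0,"z": -0.0025,"wx": 0,"wy": -0.45,"wz": 0,"hand": 0.01}
    - {"x": 0.0024,"y": 0,"z": -0.0025,"wx": 0,"wy": -0.45,"wz": 0,"hand": 0.01}
    - {"x": 0.0025,"y": 0,"z": -0.0025,"wx": 0,"wy": -0.45,"wz": 0,"hand": 0.01}

```text
time: 19.2
eef_pos: [0.472, -0.1954, 0.3293]
tcp_rot: [[0.952, 0.017, 0.306], [0.017, -1.0, 0.004], [0.306, 0.001, -0.952]]
force: [-0.5, -4.5, 1.9]
grip_width: 0.0174
grasp_force: 20.0
```

Request:
drive_tool:
  rows:
    - {"x": 0.0025,"y": 0,"z": -0.0024,"wx": 0,"wy": -0.45,"wz": 0,"hand": 0.01}
    - {"x": 0.0026,"y": 0,"z": -0.0024,"wx": 0,"wy": -0.45,"wz": 0,"hand": 0.01}
    - {"x": 0.0026,"y": 0,"z": -0.0024,"wx": 0,"wy": -0.45,"wz": 0,"hand": 0.01}
    - {"x": 0.0027,"y": 0,"z": -0.0024,"wx": 0,"wy": -0.45,"wz": 0,"hand": 0.01}
    - {"x": 0.0027,"y": 0,"z": -0.0024,"wx": 0,"wy": -0.45,"wz": 0,"hand": 0.01}
    - {"x": 0.0027,"y": 0,"z": -0.0023,"wx": 0,"wy": -0.45,"wz": 0,"hand": 0.01}
    - {"x": 0.0028,"y": 0,"z": -0.0023,"wx": 0,"wy": -0.45,"wz": 0,"hand": 0.01}

```text
time: 19.9
eef_pos: [0.4851, -0.195, 0.3504]
tcp_rot: [[0.967, 0.018, 0.253], [0.017, -1.0, 0.004], [0.253, 0.001, -0.968]]
force: [-1.3, -5.0, 3.6]
grip_width: 0.0169
grasp_force: 20.0
```

```bash
python3 - <<'E'
from h import *
s=arm.read_state(); print(s["time"],s["force"],s["grip_width"])
g=np.array(s["eef_pos"])+.164*np.array(s["tcp_rot"])[:,2]-[.63,0,.16]; e=np.arctan2(g[2],-g[0]);print("elev",e,np.hypot(g[0],g[2]))
N=7;r=.11; 
plan([(lev(q,r),b) for q,b in zip(np.linspace(.5-e,0,N+1)[1:],np.linspace(.25,.2,N+1)[1:])],flip=1)
E
```

```text
19.9 [-1.31847879 -4.95239397  3.59010938] 0.016900936362662874
elev 0.2980649233231391 0.10817920061133678
[ 2.3 -0.3 -3.6] [ 0.06 -0.73 -0.01]
[ 2.9  0.  -2.6] [ 0.   -0.41 -0.  ]
[ 3.   0.  -2.6] [-0.   -0.41  0.  ]
[ 3.   0.  -2.6] [ 0.   -0.41  0.  ]
[ 3.1  0.  -2.5] [-0.   -0.41 -0.  ]
[ 3.1  0.  -2.5] [ 0.   -0.41  0.  ]
[ 3.2  0.  -2.4] [-0.   -0.41 -0.  ]
```

Request:
drive_tool:
  rows:
    - {"x": 0.0025,"y": 0,"z": -0.0025,"wx": 0,"wy": -0.5,"wz": 0,"hand": 0.01}
    - {"x": 0.0028,"y": 0,"z": -0.0026,"wx": 0,"wy": -0.45,"wz": 0,"hand": 0.01}
    - {"x": 0.0029,"y": 0,"z": -0.0026,"wx": 0,"wy": -0.45,"wz": 0,"hand": 0.01}
    - {"x": 0.003,"y": 0,"z": -0.0026,"wx": 0,"wy": -0.45,"wz": 0,"hand": 0.01}
    - {"x": 0.003,"y": 0,"z": -0.0025,"wx": 0,"wy": -0.4,"wz": 0,"hand": 0.01}
    - {"x": 0.0024,"y": 0,"z": -0.002,"wx": 0,"wy": -0.3,"wz": 0,"hand": 0.01}
    - {"x": 0.002,"y": 0,"z": -0.0015,"wx": 0,"wy": -0.2,"wz": 0,"hand": 0.01}

```text
time: 20.6
eef_pos: [0.4999, -0.1946, 0.37]
tcp_rot: [[0.978, 0.017, 0.207], [0.017, -1.0, 0.003], [0.207, 0.001, -0.978]]
force: [4.6, -5.6, -11.3]
grip_width: 0.0173
grasp_force: 20.1
```

```bash
python3 - <<'E'
from h import *
s=arm.read_state(); print(s["time"],s["force"],s["grip_width"])
g=np.array(s["eef_pos"])+.164*np.array(s["tcp_rot"])[:,2]-[.63,0,.16]; e=np.arctan2(g[2],-g[0]);print("elev",e,np.hypot(g[0],g[2]))
t=load("side"); b=blob(red(t["image"]),(310,215,385,275)); print(b[1],b[2][0],"rest bbox 335 238")
plan([(lev(.0,.108),.2)],flip=1)
E
```

```text
20.6 [  4.58991165  -5.6121649  -11.26199038] 0.017315208223719514
elev 0.4758634335019161 0.10824755624766629
[335 245   8  10  32] (337.29998779296875, 250.40000915527344) rest bbox 335 238
[ 3.2 -0.  -2. ] [ 0.04 -0.45 -0.01]
```

The lever is back against its rest stop (force -11 N). Relieve, release, back off.

Request:
drive_tool:
  rows:
    - {"x": -0.0005,"y": -0.0005,"z": 0.0006,"wx": 0,"wy": 0,"wz": 0,"hand": 0.01}
    - {"x": 0,"y": 0,"z": 0,"wx": 0,"wy": 0,"wz": 0,"hand": 0.02}
    - {"x": 0,"y": 0,"z": 0,"wx": 0,"wy": 0,"wz": 0,"hand": 0.087}
    - {"x": 0,"y": 0,"z": 0,"wx": 0,"wy": 0,"wz": 0,"hand": 0.087}
    - {"x": 0,"y": 0,"z": 0,"wx": 0,"wy": 0,"wz": 0,"hand": 0.087}
    - {"x": 0,"y": 0,"z": -0.02,"wx": 0,"wy": 0,"wz": 0,"hand": 0.087}
    - {"x": 0,"y": 0,"z": -0.03,"wx": 0,"wy": 0,"wz": 0,"hand": 0.087}
    - {"x": 0,"y": 0,"z": -0.03,"wx": 0,"wy": 0,"wz": 0,"hand": 0.087}

```text
time: 21.45
eef_pos: [0.4816, -0.1936, 0.4479]
tcp_rot: [[0.979, 0.018, 0.204], [0.017, -1.0, 0.006], [0.204, -0.003, -0.979]]
force: [0.9, 0.5, -0.0]
grip_width: 0.0603
grasp_force: 0.0
```

```bash
python3 - <<'E'
from h import *
s=arm.read_state(); print(s["time"],s["force"],s["grip_width"])
t=load("top"); 
h=np.array([.481,-.0085,.206]); a=.14; z=np.array([np.sin(a),0,-np.cos(a)])
plan([(h-.08*z,a),(h,a)],flip=1)
E
```

```text
21.45 [ 0.91801133  0.45224743 -0.01471974] 0.06034697013278623
[ -32.2 -185.8   -2. ] [ 0.19 -4.21  0.03]
[-0.   0.2 80. ] [0. 0. 0.]
```

Request:
drive_tool:
  rows:
    - {"x": -0.0064,"y": -0.03,"z": 0,"wx": 0,"wy": 0,"wz": 0,"hand": 0.087}
    - {"x": -0.0064,"y": -0.04,"z": 0,"wx": 0,"wy": 0,"wz": 0,"hand": 0.087}
    - {"x": -0.0064,"y": -0.045,"z": -0.001,"wx": 0,"wy": 0,"wz": 0,"hand": 0.087}
    - {"x": -0.0064,"y": -0.04,"z": -0.001,"wx": 0,"wy": 0,"wz": 0,"hand": 0.087}
    - {"x": -0.0064,"y": -0.031,"z": 0,"wx": 0,"wy": 0,"wz": 0,"hand": 0.087}
    - {"x": 0,"y": 0,"z": 0,"wx": 0.1,"wy": -4.2,"wz": 0,"hand": 0.087}
    - {"x": 0,"y": 0,"z": 0,"wx": 0,"wy": 0,"wz": 0,"hand": 0.087}

```text
time: 22.2
eef_pos: [0.4469, -0.0076, 0.443]
tcp_rot: [[0.991, 0.02, 0.133], [0.02, -1.0, 0.005], [0.133, -0.002, -0.991]]
force: [0.7, -0.2, 0.4]
grip_width: 0.087
grasp_force: 0.0
```

```bash
python3 - <<'E'
from h import *
h=np.array([.481,-.0085,.206]); a=.14; z=np.array([np.sin(a),0,-np.cos(a)])
plan([(h-.08*z,a),(h,a)],flip=1)
S,t=load("side"),load("top"); s,w=wrist(); print(s["qpos"])
b=blob(red(S["image"]),(310,215,385,275)); print(b[1],b[2][0],"rest bbox 335 238 29 16")
cv2.imwrite("pics/w3.png",np.hstack([cv2.resize(w["image"][:,:,::-1],(400,300)),cv2.resize(S["image"][130:330,180:440,::-1],(390,300))]))
for X in([.481,-.0085,.206],[.437,-.009,.216],[.525,-.008,.216]): P=w["P"]@[*X,1]; print(P[:2]/P[2])
E
```

```text
[ 0.7  1.3 -4.5] [-0.14  0.37  0.12]
[-0.   0.2 80. ] [0. 0. 0.]
[-0.28215404  0.21116456  1.84579832  0.0512235   0.95566805  1.24382887]
[335 238  29  16 263] (348.77374267578125, 245.3665008544922) rest bbox 335 238 29 16
[282.83590304 227.84523966]
[282.46760283 291.96963401]
[283.30055082 165.7102479 ]
```

View pics/w3.png

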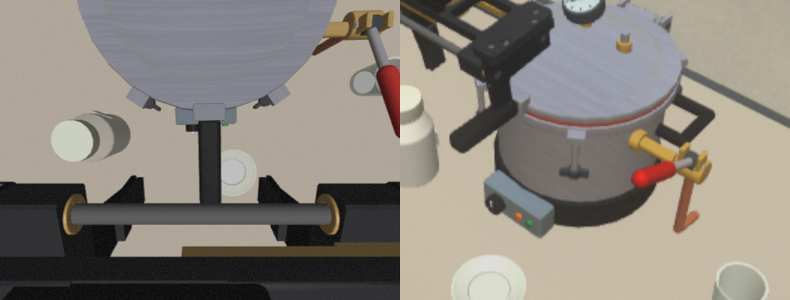

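The lever's bounding box is the same as at rest. In the wrist view the handle runs down columns 198–221 of the half-width picture, slightly right of mid-hand, so I'll measure its y there.

```bash
python3 - <<'E'
from h import *
s,w=wrist(); m=(w["image"].max(2)<60)
for r in(185,200,220,240,260,275):
    c=np.flatnonzero(m[r,262:325])+262; print(r,c.min(),c.max(),plane(w,(c.min(),r),.216).round(4),plane(w,(c.max()+1,r),.216).round(4))
S=load("side"); m=(S["image"].max(2)<75).astype(np.uint8)
for Y in(-.0085,-.0125,-.0165):
    P=S["P"]@[.437,Y,.206,1]; print(Y,P[:2]/P[2])
print(blob(m,(205,190,262,235))[1:])
E
```

```text
185 277 307 [ 0.5121 -0.0044  0.216 ] [ 0.5125 -0.0252  0.216 ]
200 278 307 [ 0.502  -0.0052  0.216 ] [ 0.5024 -0.0255  0.216 ]
220 278 307 [ 0.4883 -0.0054  0.216 ] [ 0.4887 -0.0259  0.216 ]
240 279 307 [ 0.4744 -0.0063  0.216 ] [ 0.4748 -0.0263  0.216 ]
260 279 308 [ 0.4602 -0.0066  0.216 ] [ 0.4606 -0.0274  0.216 ]
275 279 308 [ 0.4494 -0.0067  0.216 ] [ 0.4497 -0.0277  0.216 ]
-0.0085 [212.20166004 223.32806599]
-0.0125 [213.88800063 224.53776253]
-0.0165 [215.58445619 225.75471504]
(array([213, 190,  46,  42, 832], dtype=int32), ((234.47999572753906, 208.63999938964844), (23.200000762939453, 53.60000228881836), 53.13010025024414))
```

```bash
python3 - <<'E'
from h import *
h=np.array([.481,-.015,.206]); a=.14; z=np.array([np.sin(a),0,-np.cos(a)])
plan([(h-.07*z,a),(h,a)],flip=1,yaw=.032)
E
```

```text
[0.1 6.3 5.5] [ 0.02  0.25 -0.89]
[-0.   0.3 70. ] [0. 0. 0.]
```

Request:
drive_tool:
  squeeze: 50
  rows:
    - {"x": 0,"y": 0.0063,"z": 0.0055,"wx": 0,"wy": 0.25,"wz": -0.89,"hand": 0.087}
    - {"x": 0,"y": 0,"z": 0.02,"wx": 0,"wy": 0,"wz": 0,"hand": 0.08}
    - {"x": 0,"y": 0,"z": 0.02,"wx": 0,"wy": 0,"wz": 0,"hand": 0.07}
    - {"x": 0,"y": 0,"z": 0.02,"wx": 0,"wy": 0,"wz": 0,"hand": 0.06}
    - {"x": 0,"y": 0,"z": 0.01,"wx": 0,"wy": 0,"wz": 0,"hand": 0.04}
    - {"x": 0,"y": 0,"z": 0,"wx": 0,"wy": 0,"wz": 0,"hand": 0.03}
    - {"x": 0,"y": 0,"z": 0,"wx": 0,"wy": 0,"wz": 0,"hand": 0.015}
    - {"x": 0,"y": 0,"z": 0,"wx": 0,"wy": 0,"wz": 0,"hand": 0.015}
    - {"x": 0,"y": 0,"z": 0,"wx": 0,"wy": 0,"wz": 0,"hand": 0.015}
    - {"x": 0,"y": 0,"z": 0,"wx": 0,"wy": 0,"wz": 0,"hand": 0.015}

```text
time: 23.45
eef_pos: [0.4581, -0.0154, 0.3691]
tcp_rot: [[0.989, 0.034, 0.141], [0.035, -0.999, 0.002], [0.141, 0.003, -0.99]]
force: [-3.8, -16.2, -1.5]
grip_width: 0.0238
grasp_force: 7.4
```

Request:
drive_tool:
  rows:
    - {"x": 0,"y": 0,"z": 0,"wx": 0,"wy": 0,"wz": 0,"hand": 0.015}
    - {"x": 0,"y": 0,"z": 0,"wx": 0,"wy": 0,"wz": 0,"hand": 0.015}
    - {"x": 0,"y": 0,"z": 0,"wx": 0,"wy": 0,"wz": 0,"hand": 0.015}

```text
time: 23.75
eef_pos: [0.4581, -0.0162, 0.3691]
tcp_rot: [[0.99, 0.035, 0.14], [0.035, -0.999, -0.0], [0.14, 0.005, -0.99]]
force: [-2.1, -8.5, 1.5]
grip_width: 0.0216
grasp_force: 50.0
```

```bash
python3 - <<'E'
from h import *
s=arm.read_state(); R=np.array(s["tcp_rot"]); G=np.array(s["eef_pos"])+.164*R[:,2]; print(s["time"],s["force"],s["grip_width"],s["grasp_force"],G)
N=24; yaw=.032; u=np.array([np.cos(yaw),np.sin(yaw),0]); a0=np.arcsin(R[0,2])
def P(th): return G+u*(.309-.309*np.cos(th)+.01*np.sin(th))+np.array([0,0,.309*np.sin(th)+.01*np.cos(th)-.01])
plan([(P(q),a0-q) for q in np.linspace(0,.137,N+1)],flip=1,yaw=yaw); print("final G",P(.137),"tilt",a0-.137)
E
```

```text
23.75 [-2.07481462 -8.53534462  1.52117576] 0.021581624158867562 49.99014741741121 [ 0.48113107 -0.01620899  0.20670708]
[-0.   0.8  0. ] [0.27 0.   0.2 ]
[ 1.2 -0.  -1.7] [ 0.   -0.33 -0.  ]
[ 1.2  0.  -1.7] [-0.   -0.33  0.  ]
[ 1.2  0.  -1.7] [ 0.   -0.33 -0.  ]
[ 1.2 -0.  -1.7] [-0.   -0.33 -0.  ]
[ 1.2  0.  -1.7] [ 0.   -0.33  0.  ]
[ 1.2 -0.  -1.7] [ 0.   -0.33  0.  ]
[ 1.2 -0.  -1.7] [-0.   -0.33 -0.  ]
[ 1.2  0.  -1.7] [ 0.   -0.33  0.  ]
[ 1.2  0.  -1.7] [ 0.   -0.33  0.  ]
[ 1.2  0.  -1.7] [ 0.   -0.33 -0.  ]
[ 1.2 -0.  -1.7] [-0.   -0.33 -0.  ]
[ 1.2 -0.  -1.7] [-0.   -0.33  0.  ]
[ 1.2 -0.  -1.7] [ 0.   -0.33 -0.  ]
[ 1.2  0.  -1.7] [-0.   -0.33 -0.  ]
[ 1.2 -0.  -1.7] [ 0.   -0.33 -0.  ]
[ 1.2  0.  -1.7] [-0.   -0.33  0.  ]
[ 1.2  0.  -1.7] [ 0.   -0.33  0.  ]
[ 1.2  0.  -1.7] [ 0.   -0.33 -0.  ]
[ 1.2 -0.  -1.7] [ 0.   -0.33 -0.  ]
[ 1.2  0.  -1.7] [-0.   -0.33  0.  ]
[ 1.2 -0.  -1.7] [-0.   -0.33 -0.  ]
[ 1.2  0.  -1.7] [ 0.   -0.33  0.  ]
[ 1.2  0.  -1.7] [-0.   -0.33  0.  ]
[ 1.2 -0.  -1.7] [ 0.   -0.33 -0.  ]
final G [ 0.48538988 -0.01607266  0.24881408] tilt 0.0037129141197113635
```

Request:
drive_tool:
  rows:
    - {"x": 0,"y": 0.0007,"z": 0,"wx": 0.2,"wy": 0,"wz": 0.1,"hand": 0.015}
    - {"x": 0.0006,"y": 0,"z": -0.0009,"wx": 0,"wy": -0.16,"wz": 0,"hand": 0.015}
    - {"x": 0.0006,"y": 0,"z": -0.0009,"wx": 0,"wy": -0.16,"wz": 0,"hand": 0.015}
    - {"x": 0.0006,"y": 0,"z": -0.0009,"wx": 0,"wy": -0.17,"wz": 0,"hand": 0.015}
    - {"x": 0.0006,"y": 0,"z": -0.0009,"wx": 0,"wy": -0.17,"wz": 0,"hand": 0.015}
    - {"x": 0.0006,"y": 0,"z": -0.0009,"wx": 0,"wy": -0.16,"wz": 0,"hand": 0.015}
    - {"x": 0.0006,"y": 0,"z": -0.0009,"wx": 0,"wy": -0.16,"wz": 0,"hand": 0.015}

```text
time: 24.45
eef_pos: [0.4613, -0.0168, 0.3727]
tcp_rot: [[0.992, 0.033, 0.122], [0.033, -0.999, 0.003], [0.122, 0.001, -0.993]]
force: [4.2, -6.5, -15.4]
grip_width: 0.0218
grasp_force: 50.0
```

Request:
drive_tool:
  rows:
    - {"x": 0.0006,"y": 0,"z": -0.0009,"wx": 0,"wy": -0.16,"wz": 0,"hand": 0.015}
    - {"x": 0.0006,"y": 0,"z": -0.0009,"wx": 0,"wy": -0.16,"wz": 0,"hand": 0.015}
    - {"x": 0.0006,"y": 0,"z": -0.0009,"wx": 0,"wy": -0.17,"wz": 0,"hand": 0.015}
    - {"x": 0.0006,"y": 0,"z": -0.0009,"wx": 0,"wy": -0.17,"wz": 0,"hand": 0.015}
    - {"x": 0.0006,"y": 0,"z": -0.0009,"wx": 0,"wy": -0.16,"wz": 0,"hand": 0.015}
    - {"x": 0.0006,"y": 0,"z": -0.0009,"wx": 0,"wy": -0.16,"wz": 0,"hand": 0.015}

```text
time: 25.05
eef_pos: [0.4642, -0.0166, 0.3801]
tcp_rot: [[0.994, 0.034, 0.106], [0.034, -0.999, 0.002], [0.106, 0.001, -0.994]]
force: [0.7, -6.2, -4.0]
grip_width: 0.0214
grasp_force: 50.0
```

```bash
python3 - <<'E'
from h import *
s=arm.read_state(); R=np.array(s["tcp_rot"]); print(s["time"],s["force"],s["grip_width"],np.array(s["eef_pos"])+.164*R[:,2],np.arcsin(R[0,2]))
E
```

```text
25.05 [ 0.68753655 -6.21674181 -4.02951247] 0.021381673747785403 [ 0.48164416 -0.01625207  0.21701995] 0.10641834791562008
```

The seal has broken and about 4 N of weight is left. Continue the lift gently.

Request:
drive_tool:
  rows:
    - {"x": 0.0012,"y": 0,"z": -0.0017,"wx": 0,"wy": -0.33,"wz": 0,"hand": 0.015}
    - {"x": 0.0012,"y": 0,"z": -0.0017,"wx": 0,"wy": -0.33,"wz": 0,"hand": 0.015}
    - {"x": 0.0012,"y": 0,"z": -0.0017,"wx": 0,"wy": -0.33,"wz": 0,"hand": 0.015}
    - {"x": 0.0012,"y": 0,"z": -0.0017,"wx": 0,"wy": -0.33,"wz": 0,"hand": 0.015}
    - {"x": 0.0012,"y": 0,"z": -0.0017,"wx": 0,"wy": -0.33,"wz": 0,"hand": 0.015}
    - {"x": 0.0012,"y": 0,"z": -0.0017,"wx": 0,"wy": -0.33,"wz": 0,"hand": 0.015}
    - {"x": 0.0012,"y": 0,"z": -0.0017,"wx": 0,"wy": -0.33,"wz": 0,"hand": 0.015}
    - {"x": 0.0012,"y": 0,"z": -0.0017,"wx": 0,"wy": -0.33,"wz": 0,"hand": 0.015}
    - {"x": 0.0012,"y": 0,"z": -0.0017,"wx": 0,"wy": -0.33,"wz": 0,"hand": 0.015}

```text
time: 25.95
eef_pos: [0.474, -0.0163, 0.3964]
tcp_rot: [[0.998, 0.033, 0.056], [0.034, -0.999, 0.001], [0.056, 0.001, -0.998]]
force: [2.1, -5.5, -3.8]
grip_width: 0.0216
grasp_force: 50.0
```

Request:
drive_tool:
  rows:
    - {"x": 0.0012,"y": 0,"z": -0.0017,"wx": 0,"wy": -0.33,"wz": 0,"hand": 0.015}
    - {"x": 0.0012,"y": 0,"z": -0.0017,"wx": 0,"wy": -0.33,"wz": 0,"hand": 0.015}
    - {"x": 0.0012,"y": 0,"z": -0.0017,"wx": 0,"wy": -0.33,"wz": 0,"hand": 0.015}
    - {"x": 0.0012,"y": 0,"z": -0.0017,"wx": 0,"wy": -0.33,"wz": 0,"hand": 0.015}
    - {"x": 0.0012,"y": 0,"z": -0.0017,"wx": 0,"wy": -0.33,"wz": 0,"hand": 0.015}
    - {"x": 0.0012,"y": 0,"z": -0.0017,"wx": 0,"wy": -0.33,"wz": 0,"hand": 0.015}
    - {"x": 0.0012,"y": 0,"z": -0.0017,"wx": 0,"wy": -0.33,"wz": 0,"hand": 0.015}
    - {"x": 0.0006,"y": 0,"z": -0.0009,"wx": 0,"wy": -0.16,"wz": 0,"hand": 0.015}
    - {"x": 0,"y": 0,"z": 0,"wx": 0,"wy": 0,"wz": 0,"hand": 0.015}

```text
time: 26.85
eef_pos: [0.4827, -0.016, 0.4096]
tcp_rot: [[0.999, 0.033, 0.014], [0.033, -0.999, -0.001], [0.014, 0.001, -1.0]]
force: [3.0, -4.6, -5.0]
grip_width: 0.0212
grasp_force: 50.0
```

```bash
python3 - <<'E'
from h import *
s=arm.read_state(); R=np.array(s["tcp_rot"]); print(s["time"],s["force"],s["grip_width"],np.array(s["eef_pos"])+.164*R[:,2],np.arcsin(R[0,2]))
S=load("side"); im=S["image"][:,:,::-1].copy()
# marks: flange-top front edge (green) and lid seal at gap 30/35/40 mm (yellow), at several angles about the front, hinge at +135
yaw=.032; o=np.array([.655,-.0105]); Rz=np.array([[np.cos(yaw),-np.sin(yaw)],[np.sin(yaw),np.cos(yaw)]])
for th,col in((0,(0,255,0)),(.117,(0,255,255)),(.137,(255,0,255)),(.156,(0,255,255))):
    for q in np.linspace(1.6,4.7,60):
        p=np.array([.121*np.cos(q),.121*np.sin(q)]); v=p[0]-.135
        X=np.r_[Rz@[.135+v*np.cos(th),p[1]]+o,.196-v*np.sin(th)]; P=S["P"]@[*X,1]; cv2.circle(im,tuple(int(k) for k in (P[:2]/P[2]).round()),0,col,-1)
cv2.imwrite("pics/g.png",cv2.resize(np.hstack([im[130:270,225:385],S["image"][130:270,225:385,::-1]]),None,fx=2.5,fy=2.5,interpolation=cv2.INTER_NEAREST))
E
```

```text
26.85 [ 3.00493759 -4.63366749 -5.0214254 ] 0.02121420570845187 [ 0.48493172 -0.01614255  0.24558366] 0.013603368451140893
```

View pics/g.png

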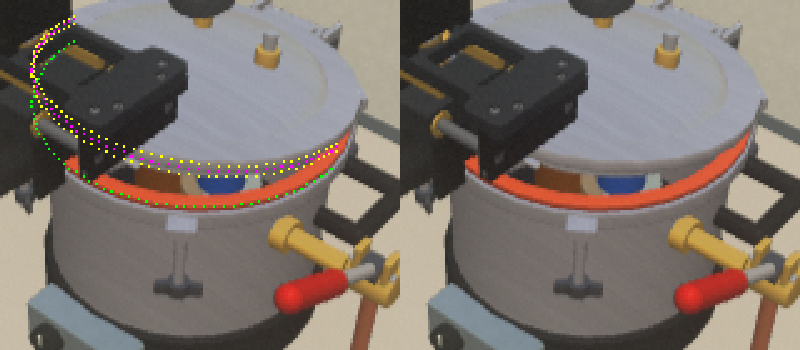

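The picture shows the lid's underside between the 30 and 35 mm gap marks and the gasket ring visible. The encoder estimate is about 32 mm, so I'll raise 3.5 mm more to centre it.

Request:
drive_tool:
  rows:
    - {"x": 0.0006,"y": 0,"z": -0.0009,"wx": 0,"wy": -0.16,"wz": 0,"hand": 0.015}
    - {"x": 0.0006,"y": 0,"z": -0.0009,"wx": 0,"wy": -0.16,"wz": 0,"hand": 0.015}
    - {"x": 0.0006,"y": 0,"z": -0.0009,"wx": 0,"wy": -0.16,"wz": 0,"hand": 0.015}
    - {"x": 0.0004,"y": 0,"z": -0.0008,"wx": 0,"wy": -0.16,"wz": 0,"hand": 0.015}
    - {"x": 0,"y": 0,"z": 0,"wx": 0,"wy": 0,"wz": 0,"hand": 0.015}
    - {"x": 0,"y": 0,"z": 0,"wx": 0,"wy": 0,"wz": 0,"hand": 0.015}
    - {"x": 0,"y": 0,"z": 0,"wx": 0,"wy": 0,"wz": 0,"hand": 0.015}
    - {"x": 0,"y": 0,"z": 0,"wx": 0,"wy": 0,"wz": 0,"hand": 0.015}
    - {"x": 0,"y": 0,"z": 0,"wx": 0,"wy": 0,"wz": 0,"hand": 0.015}
    - {"x": 0,"y": 0,"z": 0,"wx": 0,"wy": 0,"wz": 0,"hand": 0.015}

```text
time: 27.9
eef_pos: [0.485, -0.0159, 0.413]
tcp_rot: [[0.999, 0.033, 0.003], [0.033, -0.999, -0.001], [0.003, 0.001, -1.0]]
force: [3.2, -5.7, -4.2]
grip_width: 0.0219
grasp_force: 50.0
```

```bash
python3 - <<'E'
from h import *
s=arm.read_state(); R=np.array(s["tcp_rot"]); z=(np.array(s["eef_pos"])+.164*R[:,2])[2]; print(s["time"],s["force"],z,"rise",z-.2067,"gap",256*(z-.2067)/.309)
if .0365<z-.2067<.0475: print(arm.close_job())
E
```

```text
27.9 [ 3.17050431 -5.69765809 -4.22096302] 0.24902850931541556 rise 0.04232850931541557 gap 35.06827956228604
the job is handed in; nothing more can be done
None
```

The job is handed in at 27.9 s, with the lid held ajar at a gap of about 35 mm: the lever went fully down on the second try (a joint limit stalled the first about half-way, and I eased it back), was held on its stop for 2 s and eased back to rest, and I saw no contact with the bottle, glass or dish.

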